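# Fit the ring target and steer the sighting mirror onto it

## Task

Check the sighting camera: take the plate with the printed ring out of the two-slot rack, slide it upright down into the tight slot of the single-slot holder until it is fully home, and let go of it. Then swing the small mirror by its upright lever pin, against its return spring, until the camera sees the middle of the ring in the mirror (the pointer under the mirror, geared to it, then points at the middle of the plate), and finish while still holding the lever there with the gripper. Leave the plain plate in the rack and the other things on the bench where they are.

Things in the scene. Friction and masses are not known exactly. Their poses are not given: they have to be found in the camera images.
- ring_plate: White plastic plate, 70 wide (its x) x 8 thick (its y) x 110 tall (its z) mm, 70 to 140 g, standing upright in one of the rack's two slots with 85 mm of it showing. A black ring of 50 mm outer diameter with a black dot in its middle is printed on both faces. Origin: centre of its lower edge; z up.
- ring_centre (a point): Centre of the printed ring, inside the ring plate on its mid-plane, 66 mm above its lower edge.
- plain_plate: White plastic plate of the same size as the ring plate but with nothing printed on it, standing in the other slot of the rack; stays there. Origin: centre of its lower edge.
- rack: Fixed grey block 110 (x) x 135 (y) x 34 (z) mm with two loose slots, each 25 mm deep, 74 x 12 mm, 42 mm either side of its middle along its y; the slots run along its x. Origin: centre of its underside on the bench. Which plate stands in which slot varies.
- holder: Fixed aluminium block 110 (x) x 60 (y) x 34 (z) mm with one tight slot in the middle of its top, 72.5 mm long along its x, 10.5 mm wide along its y, 25 mm deep; thin steel lips, flared 35 degrees, rise 8 mm round it as a lead-in. Origin: centre of its underside on the bench. A plate fully home has its lower edge 9 mm above the bench and its faces square to the holder's y.
- slot_mouth (a point): Middle of the slot's mouth, level with the block's top, 34 mm above the bench (the lips' upper edges are 8 mm higher).
- station: Fixed sighting station: aluminium base plate 235 x 190 x 12 mm with a white degree disc; the mirror's upright pivot stands over the origin (on the bench under the pivot). A grey box camera (42 mm, top 96 mm above the bench) on a post stands 122 mm from the pivot towards the station's -x and looks along +x at the mirror's middle, 75 mm above the bench.
- camera_lens (a point): Front of the camera's lens, 90 mm from the pivot towards the station's -x, 75 mm above the bench.
- mirror (a joint): Mirror angle about its upright pivot, rad: 0 at its rest stop, up to 1.15, growing counter-clockwise from above. A spring drives it back to 0 (0.09 N m at 0, 0.24 N m at 1 rad: 1 to 3 N at the lever pin). The camera sees the ring's middle when the mirror's normal halves the angle between the directions from pivot to camera and from pivot to ring.
- mirror_face (a point): Middle of the mirror's face, on the pivot axis 75 mm above the bench; x is the mirror's normal. At joint value q the normal points 105 degrees + q counter-clockwise from the station's +x. Upright flat mirror 70 x 60 mm in a black frame 78 x 68 mm, top 109 mm above the bench
- lever: The mirror's lever: a thin arm low over the base that carries an upright round pin, rubber sleeved, 14 mm in diameter, 80 mm from the pivot and 135 degrees counter-clockwise from the mirror's normal; it turns with the mirror. Origin: on the pin's axis 95 mm above the bench; the sleeve reaches from 60 to 110 mm above the bench, z up.
- line_of_sight (a point): The camera's line of sight after the mirror: a point on the pivot axis 75 mm above the bench; its x axis points the way the camera looks by way of the mirror. A slim black pointer, 64 mm long, on the degree disc below shows the same direction; it is geared to turn twice the mirror's angle (at mirror 0 it points 30 degrees counter-clockwise from the station's +x).
- beaker: Clear empty beaker, 56 mm across, 70 mm tall; bystander. Origin: centre of its underside.
- timer: White bench timer, 62 x 66 x 18 mm; bystander. Origin: centre of its underside.
- cone: Flat metal cone, 48 mm across, 17 mm tall; bystander. Origin: centre of its underside.
- bottle: White bottle with black cap, 54 mm across, 105 mm tall; bystander. Origin: centre of its underside.

How it is judged:
By the outcome, as a careful person would: the job done as asked, in the order asked, and still so for the second after the job is handed in, while the arm keeps its last pose, push and grip.
It also fails if it takes over 64 s, if anything falls off the work surface, if the arm or the gripper's body presses on something with over 40 N, if the wrist force passes 120 N, or if a joint passes its speed limit or range.

## Robot

A 6-joint arm with a two-finger parallel gripper is mounted at the origin on a cart in front of the work surface, level with it; the furniture and walls round the work are solid. World frame = base frame: x ahead of the robot, y to its left, z up, the work surface at z = 0. Lengths are in m, angles in rad, forces in N, time in s.
With the tool pointing down it reaches from about 0.325 to 0.775 m from the base axis. Payload 9.3 kg.
Tool frame: the origin (TCP) lies on the centre line of the jaws, within the pads' length; the fingertips stand 8 mm ahead of it and the grasp point (between the pads) lies 11 mm behind it; y points along the fingers, z is the direction in which the jaws open and shut, and the axes are right-handed (so a half turn about y gives the same grasp; the last joint's range is limited). The gripper opens to 85 mm and grips with 20 to 120 N. Pads are 22 mm wide; open, the fingers measure 114 mm over their backs; the gripper's body (76 mm by 85 mm) begins 54 mm behind the grasp point. The pads swing forward as they close: fully open they stand 13 mm farther back than shut.
Start: joints at [1.18, 0.259, 0.021, 1.334, 0, 1.418], TCP at [0.13, 0.535, 0.239] pointing down, gripper open.
Joint ranges: [-3.04, 3.04], [-0.91, 1.82], [-1.04, 1.36], [-1.92, 1.95], [-1.52, 1.45], [-3.14, 3.14]. Speed limits (rad/s): [2.22, 2.22, 2.79, 3.14, 3.14, 3.14].

## Interface

Orientations are given as a 3x3 rotation matrix whose columns are the frame's x, y, z axes.
In Python, from station import env gives the robot as it stands.
- The arm moves only by the tool move_arm, never from a script. Its argument "targets" is a list of rows, each a list of 3 entries, a list of its own where there are three numbers: the shift along the tool's x, y, z in m, then the turn, a rotation vector about the tool's x, y, z in degrees, then the closure, from 0 (fully open) to 1 (shut). A call has 1 to 10 rows; each row shifts and turns the commanded pose from where the row before left it, along the tool's axes as they then stand; what a row does not reach is not made up. A row lasts 1/8 s, in which the tool goes at most 62.5 mm and 10.7 degrees, less where a joint would pass 70% of its speed; a pose out of reach is approached as far as the arm can. A call with a gripper value outside its range is refused whole. The fingers move at their own pace and stop on an object; "squeeze" is the grip in N (left out, the last holds). Time passes only in rows, so rows that do not move let the fingers close. It gives the time, the measured TCP pose, the force and the opening at its end, in the units of the state.
- env.state(): the state, without advancing time (a new reading comes with each control period).
- env.get_image(name): name is "scene" or "top" or "wrist"; returns a dict with "color" (384x512x3 uint8, red, green, blue), "fx", "fy", "cx", "cy" (pixels), "extrinsics" (4x4, takes a point from camera to world coordinates); the wrist camera has in their place "tool_from_camera" (4x4, takes a point from camera to tool coordinates, whose origin is the TCP and whose axes are the tool frame's). Camera axes: x right, y down, z forward; pixel columns grow to the right and rows downward; lengths in m; the calibration is good to about 2 mm. A picture is of the moment at which its call begins: read the wrist's pose just before it. There is no depth.
- env.job_done(): hands the job in, once; it reports no verdict.
Trained networks look in the newest picture that a camera, given by its name, has taken for a name from the list of things; names that differ only in an ending like _2 or _b are one class to them, and where a whole thing is asked for, a point or a joint stands for the part that bears it (a point fixed in the world has none). Each returns a list of dicts, best first, with "confidence" (0 to 1); they miss things now and then, are a little off and sometimes report something else, mostly with a low value. They report only what shows in the picture. A call takes as long as a camera call.
- env.find_in(camera, target): "centre" ([column, row] as shares, 0 to 1, of the picture: columns of its width, rows of its height, amid what is visible of it).
- env.trace(camera, target): "mask" (384x512 bool, what is visible of it) and "centre" ([column, row] as shares, 0 to 1, of the picture: columns of its width, rows of its height, amid what is visible of it).
- env.place_of(camera, target): "centre" ([column, row] as shares, 0 to 1, of the picture: columns of its width, rows of its height: a listed point, or the origin of a listed thing).
The state is a dict: "clock": time; "joints": joint angles; "joint_vel": joint speeds; "tau": joint torques, N m; "ee_pos": TCP position; "tcp_rot": TCP orientation; "contact_force": force on the tool from outside, world axes, zero at the start; "ft_torque": the same for the moment, N m; "width": finger opening in m.
Only numpy, scipy, OpenCV 4.12 (cv2) and the standard library are available. Lean on these libraries where they do the work, as an engineer would, in place of code of your own. Each camera call takes 0.05 s, during which the arm holds its last target.

## Working session

There is one attempt and no reset: what is moved stays moved. The work goes in short steps, Python scripts to look and compute and a tool call to move; the robot and the scene stay as the last step left them, time stands still between calls to the robot, and variables do not carry over. Pictures are saved under pics/ and viewed, and the job is handed in when it is done.

Besides the shell and the picture viewer there is one more tool, called after "Call:" as a command line: name --argument value ..., lists and objects as JSON in quotes. move_arm: Moves the arm, as the interface text tells. Its arguments: {"type":"object","properties":{"targets":{"type":"array","items":{"type":"array"}},"squeeze":{"type":"number"}},"required":["targets"]}

```bash
ls; mkdir -p pics; python3 - <<'E'
from station import env
import cv2
s=env.state();print(s)
for n in("scene","top","wrist"):
    d=env.get_image(n);cv2.imwrite(f"pics/{n}0.png",d["color"][:,:,::-1])
    print(n,d["fx"],d["fy"],d["cx"],d["cy"]);print(d.get("extrinsics",d.get("tool_from_camera")))
    if n!="wrist":
        for t in["ring_plate","ring_centre","plain_plate","rack","holder","slot_mouth","station","camera_lens","mirror_face","lever","line_of_sight","beaker","timer","cone","bottle"]:
            r=env.place_of(n,t)
            print(t,[( round(x["centre"][0]*512,1),round(x["centre"][1]*384,1),round(x["confidence"],2)) for x in r[:3]])
print(env.state()["clock"])
E
```

```text
pics
{'clock': 0.0, 'joints': array([ 1.18039103e+00,  2.59199211e-01,  2.07242254e-02,  1.33371831e+00,
       -1.55329828e-06,  1.41819844e+00]), 'joint_vel': array([-0.00120104, -0.00155033,  0.00061853, -0.00110219, -0.00088415,
        0.0001022 ]), 'tau': array([-1.41273638e-03, -5.55640018e+01,  3.44536364e+01,  1.36108592e-02,
       -3.68410183e-04,  9.80878781e-06]), 'ee_pos': array([0.1294558 , 0.53424613, 0.23864759]), 'tcp_rot': array([[ 9.71856769e-01, -5.30197499e-04,  2.35571941e-01],
       [-2.35572443e-01, -1.29244228e-03,  9.71855932e-01],
       [-2.10812447e-04, -9.99999024e-01, -1.38096870e-03]]), 'contact_force': array([-0.52875104,  0.39867528, -0.08632959]), 'ft_torque': array([ 0.00214277, -0.02479038,  0.02280841]), 'width': 0.08526535917181002}
scene 347.7116983552529 347.7116983552529 256.66538143899584 197.39277413779237
[[ 8.28289682e-01 -4.05562126e-01  3.86594833e-01  7.72949327e-04]
 [-5.59987714e-01 -5.76169831e-01  5.95350389e-01 -8.03698911e-01]
 [-1.87072902e-02 -7.09610941e-01 -7.04345334e-01  9.49631816e-01]
 [ 0.00000000e+00  0.00000000e+00  
[... 1066 characters left out ...]
ion [(243.9, 185.1, 0.56)]
camera_lens [(248.9, 205.2, 0.65)]
mirror_face [(246.5, 179.8, 0.68), (344.1, 204.8, 0.35)]
lever [(263.9, 190.0, 0.46)]
line_of_sight [(244.0, 182.1, 0.58)]
beaker [(198.2, 170.3, 0.48)]
timer [(136.5, 224.8, 0.9)]
cone [(290.8, 168.1, 0.52), (243.5, 177.7, 0.22)]
bottle [(388.0, 191.7, 0.59), (247.0, 206.8, 0.29)]
wrist 325.74958743861254 325.74958743861254 264.50022486897285 195.46564223198715
[[-7.44375168e-04  9.61309447e-01  2.75469769e-01 -6.95774413e-02]
 [-1.72361097e-03 -2.75470670e-01  9.61307932e-01 -1.34564076e-01]
 [ 9.99998238e-01  2.40771038e-04  1.86197703e-03  5.28439241e-05]
 [ 0.00000000e+00  0.00000000e+00  0.00000000e+00  1.00000000e+00]]
1.65
```

```bash
python3 - <<'E'
import cv2
a=cv2.imread("pics/scene0.png");b=cv2.imread("pics/top0.png")
cv2.imwrite("pics/s1.png",cv2.resize(a[110:350,130:400],None,fx=2.5,fy=2.5,interpolation=cv2.INTER_CUBIC))
cv2.imwrite("pics/t1.png",cv2.resize(b[130:260,110:430],None,fx=2.5,fy=2.5,interpolation=cv2.INTER_CUBIC))
E
```

```text
(no output)
```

View pics/s1.png

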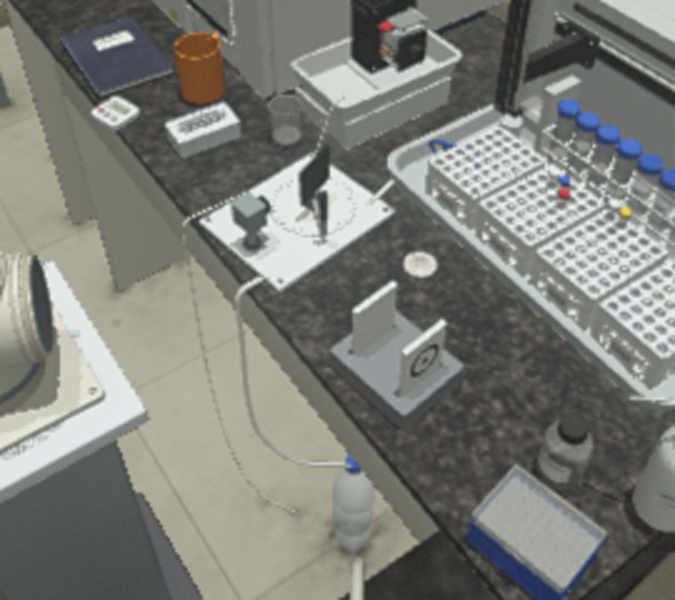

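View pics/t1.png

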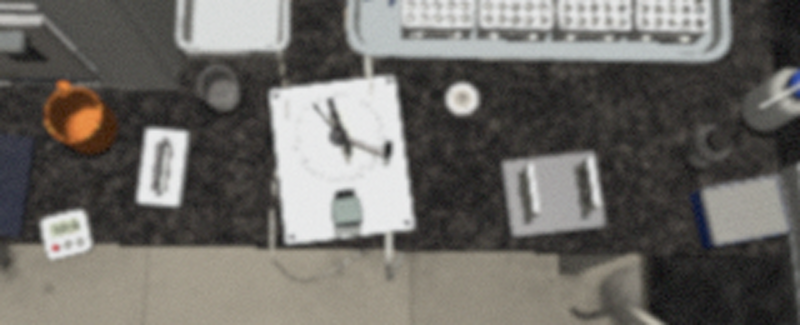

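View pics/wrist0.png

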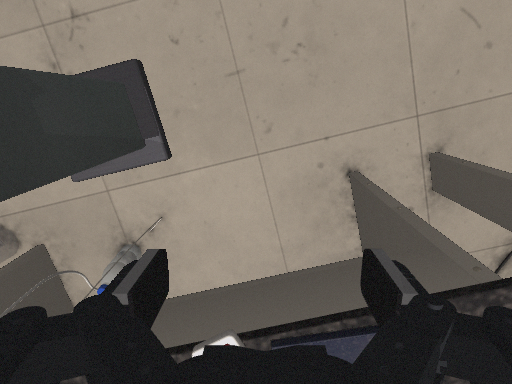

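```bash
cat > h.py <<'E'
import numpy as np,cv2
C={"scene":((347.7116983552529,256.66538143899584,197.39277413779237),np.array([[8.28289682e-01,-4.05562126e-01,3.86594833e-01,7.72949327e-04],[-5.59987714e-01,-5.76169831e-01,5.95350389e-01,-8.03698911e-01],[-1.87072902e-02,-7.09610941e-01,-7.04345334e-01,9.49631816e-01]])),
"top":((420.97973377762565,256.86238544095306,188.36289901215795),np.array([[0.01707211,-0.98177341,0.18928688,0.21543878],[-0.99983559,-0.01560612,0.00923272,-0.04101048],[-0.0061104,-0.18941338,-0.98187842,1.55427507]]))}
def ray(c,u,v):
    (f,cx,cy),E=C[c]; return E[:,3],E[:,:3]@np.array([(u-cx)/f,(v-cy)/f,1])
def atz(c,u,v,z):
    o,d=ray(c,u,v); return o+d*(z-o[2])/d[2]
def proj(c,p):
    (f,cx,cy),E=C[c]; q=E[:,:3].T@(np.asarray(p)-E[:,3]); return np.array([f*q[0]/q[2]+cx,f*q[1]/q[2]+cy])
E
python3 - <<'E'
from h import *
np.set_printoptions(precision=4,suppress=True)
L=[("ring_plate",.009,(294.8,268.5),None),("ring_c",.075,(297.8,250.2),None),("plain",.009,(277.2,248.5),(320.5,207.7)),("rack",0,(285.7,257.4),(330,208.9)),("holder",0,(209,166.2),(178,197.8)),("mouth",.034,(209.2,156.6),(174.2,196.8)),("station",0,(252.6,193.5),(243.9,185.1)),("lens",.075,(233.9,191.9),(248.9,205.2)),("mface",.075,(253.8,177),(246.5,179.8)),("lever",.095,(260.4,190),(263.9,190)),("beaker",0,(244.1,163.5),(198.2,170.3)),("timer",0,(172.7,160.6),(136.5,224.8)),("cone",0,(300.2,215.6),(290.8,168.1)),("bottle",0,(354.1,296.7),(388,191.7))]
for n,z,a,b in L: print(n,atz("scene",*a,z),atz("top",*b,z) if b else "")
E
```

```text
ring_plate [ 0.4366 -0.344   0.009 ] 
ring_c [ 0.4551 -0.3294  0.075 ] 
plain [ 0.4374 -0.2489  0.009 ] [ 0.4442 -0.2633  0.009 ]
rack [ 0.443  -0.2888  0.    ] [ 0.4416 -0.2999  0.    ]
holder [0.4613 0.2734 0.    ] [0.4744 0.2686 0.    ]
mouth [0.4761 0.2908 0.034 ] [0.4722 0.2759 0.034 ]
station [ 0.5211  0.0261 -0.    ] [0.5268 0.0226 0.    ]
lens [0.429  0.0067 0.075 ] [0.4393 0.0001 0.075 ]
mface [0.5335 0.0329 0.075 ] [0.5314 0.0107 0.075 ]
lever [ 0.5017 -0.058   0.095 ] [ 0.4913 -0.0522  0.095 ]
beaker [0.5937 0.2017 0.    ] [0.5813 0.1974 0.    ]
timer [0.3496 0.3995 0.    ] [0.3705 0.4171 0.    ]
cone [ 0.5996 -0.1717  0.    ] [ 0.5954 -0.1538  0.    ]
bottle [ 0.5242 -0.5186  0.    ] [ 0.5101 -0.518   0.    ]
```

```bash
python3 - <<'E'
import cv2
a=cv2.imread("pics/scene0.png");b=cv2.imread("pics/top0.png")
cv2.imwrite("pics/s2.png",cv2.resize(a[215:285,250:330],None,fx=8,fy=8,interpolation=cv2.INTER_CUBIC))
cv2.imwrite("pics/s3.png",cv2.resize(a[140:230,180:290],None,fx=6.5,fy=6.5,interpolation=cv2.INTER_CUBIC))
cv2.imwrite("pics/t2.png",cv2.resize(b[180:235,155:195],None,fx=10,fy=10,interpolation=cv2.INTER_CUBIC))
E
```

```text
(no output)
```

View pics/s2.png

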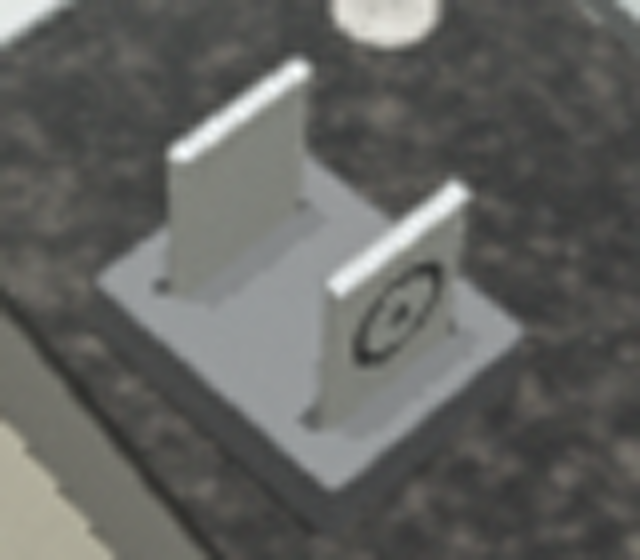

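View pics/s3.png

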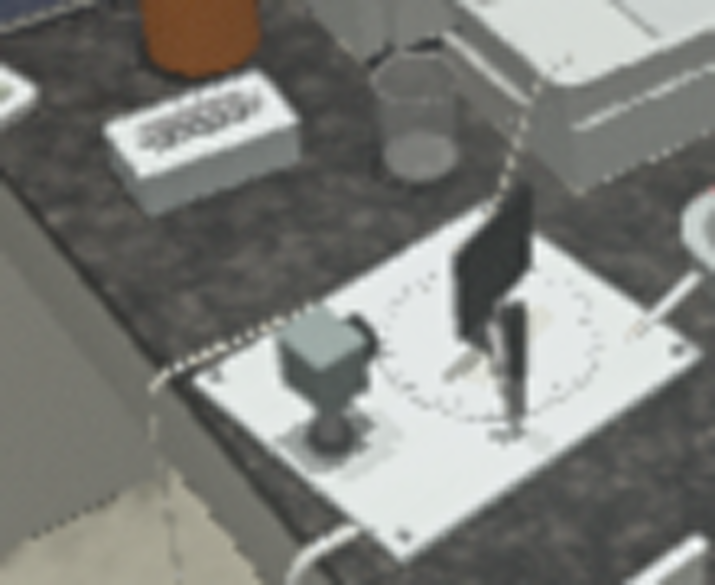

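View pics/t2.png

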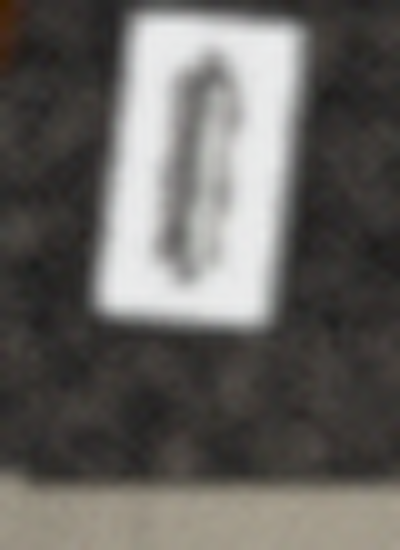

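```bash
cat > fit.py <<'E'
from h import *
from scipy.optimize import least_squares
def fit(pts,x0):
    # pts: (cam,u,v,local xyz)
    def r(p):
        c,s=np.cos(p[2]),np.sin(p[2]);o=[]
        for cam,u,v,l in pts:
            o+=list(proj(cam,[p[0]+c*l[0]-s*l[1],p[1]+s*l[0]+c*l[1],l[2]])-[u,v])
        return np.array(o)
    s=least_squares(r,x0);return s.x,r(s.x).reshape(-1,2)
def T1(u,v):return "top",(u+.5)/2.5-.5+110,(v+.5)/2.5-.5+130
def T2(u,v):return "top",(u+.5)/10-.5+155,(v+.5)/10-.5+180
def S2(u,v):return "scene",(u+.5)/8-.5+250,(v+.5)/8-.5+215
def S3(u,v):return "scene",(u+.5)/6.5-.5+180,(v+.5)/6.5-.5+140
E
python3 - <<'E'
from fit import *
np.set_printoptions(precision=4,suppress=True)
def run(name,top,sc,x0):
    for lab,p in(("top",top),("scene",sc),("both",top+sc)):
        if len(p)>1:
            x,e=fit(p,x0);print(name,lab,x,"rms",np.sqrt((e**2).mean()))
h=lambda a,b:(a*.055,b*.03,.034)
run("holder",[(*T2(130,10),h(1,1)),(*T2(307,20),h(1,-1)),(*T2(272,328),h(-1,-1)),(*T2(93,315),h(-1,1))],
 [(*S3(102,130),h(-1,1)),(*S3(262,70),h(1,1)),(*S3(298,122),h(1,-1)),(*S3(140,185),h(-1,-1))],[.47,.27,0])
k=lambda a,b:(a*.055,b*.0675,.034)
run("rack",[(*T1(503,158),k(1,1)),(*T1(595,152),k(1,-1)),(*T1(606,232),k(-1,-1)),(*T1(512,236),k(-1,1))],
 [(*S2(95,282),k(-1,1)),(*S2(525,330),k(1,-1)),(*S2(335,490),k(-1,-1))],[.44,-.3,0])
# station: 235x190, unknown centre offset; fit centre
for a,b in((.1175,.095),):
  k=lambda i,j:(i*a,j*b,.012)
  run("station_c",[(*T1(270,88),k(1,1)),(*T1(395,77),k(1,-1)),(*T1(413,230),k(-1,-1)),(*T1(287,243),k(-1,1))],
  [(*S3(195,378),k(-1,1)),(*S3(480,205),k(1,1)),(*S3(695,352),k(1,-1)),(*S3(403,560),k(-1,-1))],[.5,.02,0])
for u in((330,290),(465,190)):print("ring top",atz(*S2(*u),.119))
for u in((170,155),(305,65)):print("plain top",atz(*S2(*u),.119))
E
```

```text
holder top [ 0.4741  0.2745 -0.0591] rms 0.6989662032220942
holder scene [ 0.4728  0.2731 -0.0708] rms 0.5061319653713786
holder both [ 0.4737  0.2742 -0.0626] rms 0.6262853445030864
rack top [ 0.4422 -0.299   0.0868] rms 0.7503356630105106
rack scene [ 0.4446 -0.2969  0.1426] rms 0.15631467308873115
rack both [ 0.4436 -0.2984  0.111 ] rms 0.8125679410872008
station_c top [0.4943 0.013  0.1254] rms 0.4125598551565198
station_c scene [0.493  0.0145 0.1555] rms 0.5159578467981316
station_c both [0.4937 0.0136 0.1377] rms 0.6312866027011333
ring top [ 0.4141 -0.3433  0.119 ]
ring top [ 0.4845 -0.3358  0.119 ]
plain top [ 0.4031 -0.2582  0.119 ]
plain top [ 0.4733 -0.2517  0.119 ]
```

```bash
cat > plan.py <<'E'
import sys
from h import *
from scipy.spatial.transform import Rotation as R
from station import env
np.set_printoptions(precision=4,suppress=True)
def rotyaw(y):
    c,s=np.cos(y),np.sin(y);return np.array([[c,0,-s],[s,0,c],[0,-1,0]])
def plan(tgts,n,clos,start=None):
    """tgts list of (x,y,z,yaw); n rows each"""
    s=env.state();p=s["ee_pos"].copy();Q=s["tcp_rot"].copy()
    if start: p=np.array(start[:3]);Q=rotyaw(start[3])
    rows=[]
    for t,k in zip(tgts,n):
        Qt=rotyaw(t[3]);rv=R.from_matrix(Q.T@Qt).as_rotvec(degrees=True);p0,Q0=p.copy(),Q.copy()
        for i in range(1,k+1):
            pt=p0+(np.array(t[:3])-p0)*i/k
            d=np.round(Q.T@(pt-p),4);w=np.round(rv/k,2)
            rows.append([d.tolist(),w.tolist(),clos]);p=p+Q@d;Q=Q@R.from_rotvec(w,degrees=True).as_matrix()
    for r in rows:print(str(r)+",")
    print("end",p,Q[:,0])
E
python3 - <<'E'
from plan import *
plan([(.45,.274,.26,-.063)],[9],0)
E
```

```text
[[0.0414, -0.0023, -0.0197], [0.0, -1.11, 0.0], 0],
[[0.041, -0.0023, -0.0206], [0.0, -1.11, 0.0], 0],
[[0.0407, -0.0023, -0.0213], [0.0, -1.11, 0.0], 0],
[[0.0402, -0.0023, -0.0221], [0.0, -1.11, 0.0], 0],
[[0.0397, -0.0023, -0.0229], [0.0, -1.11, 0.0], 0],
[[0.0394, -0.0023, -0.0237], [0.0, -1.11, 0.0], 0],
[[0.0388, -0.0023, -0.0244], [0.0, -1.11, 0.0], 0],
[[0.0384, -0.0023, -0.0252], [0.0, -1.11, 0.0], 0],
[[0.0379, -0.0023, -0.0259], [0.0, -1.11, 0.0], 0],
end [0.45  0.274 0.26 ] [ 0.998  -0.0634  0.    ]
```

Call:
move_arm --targets '[[[0.041, -0.002, -0.02], [0, -1.1, 0], 0], [[0.041, -0.002, -0.021], [0, -1.1, 0], 0], [[0.041, -0.002, -0.021], [0, -1.1, 0], 0], [[0.04, -0.002, -0.022], [0, -1.1, 0], 0], [[0.04, -0.002, -0.023], [0, -1.1, 0], 0], [[0.039, -0.002, -0.024], [0, -1.1, 0], 0], [[0.039, -0.002, -0.024], [0, -1.1, 0], 0], [[0.038, -0.002, -0.025], [0, -1.1, 0], 0], [[0.038, -0.002, -0.026], [0, -1.1, 0], 0], [[0, 0, 0], [0, 0, 0], 0]]'

```text
clock: 2.9
ee_pos: [0.4514, 0.2719, 0.2569]
tcp_rot: [[0.998, 0.0, 0.068], [-0.068, -0.0, 0.998], [0.0, -1.0, -0.0]]
contact_force: [-0.8, 0.5, 0.3]
width: 0.0854
```

```bash
cat > wr.py <<'E'
from plan import *
def wrist(name):
    s=env.state();d=env.get_image("wrist")
    E=np.eye(4);E[:3,:3]=s["tcp_rot"];E[:3,3]=s["ee_pos"];E=E@d["tool_from_camera"]
    np.save(f"pics/{name}.npy",E);cv2.imwrite(f"pics/{name}.png",d["color"][:,:,::-1])
    print(s["clock"],s["ee_pos"],s["tcp_rot"][:,0],s["contact_force"],s["width"])
    C[name]=((d["fx"],d["cx"],d["cy"]),E[:3])
def load(name):
    C[name]=((325.74958743861254,264.50022486897285,195.46564223198715),np.load(f"pics/{name}.npy")[:3])
E
python3 - <<'E'
from wr import *
wrist("w1")
r=env.place_of("wrist","slot_mouth");print(r)
for x in r[:1]:print(atz("w1",x["centre"][0]*512,x["centre"][1]*384,.034))
E
```

```text
2.9 [0.4514 0.2719 0.2569] [ 0.9977 -0.0685  0.0001] [-0.7791  0.4883  0.3322] 0.08538619417942275
[{'centre': [0.5301, 0.4789], 'confidence': 0.73}, {'centre': [0.1432, 0.6031], 'confidence': 0.66}]
[0.4713 0.2789 0.034 ]
```

View pics/w1.png

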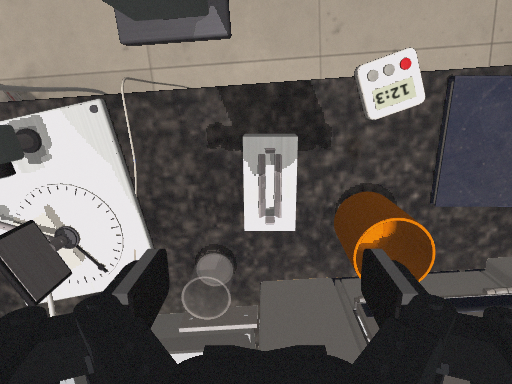

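```bash
python3 - <<'E'
import cv2
a=cv2.imread("pics/w1.png")
cv2.imwrite("pics/w1z.png",cv2.resize(a[125:240,230:310],None,fx=5,fy=5,interpolation=cv2.INTER_CUBIC))
E
```

```text
(no output)
```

View pics/w1z.png

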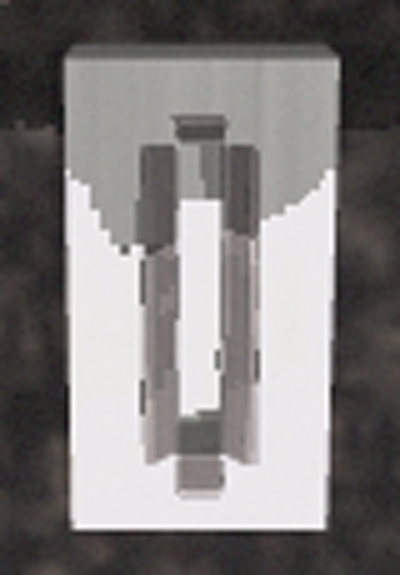

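```bash
python3 - <<'E'
from wr import *;from fit import *
load("w1")
W=lambda u,v:("w1",(u+.5)/5-.5+230,(v+.5)/5-.5+125)
h=lambda a,b:(a*.055,b*.03,.034)
pts=[(*W(66,57),h(-1,-1)),(*W(339,57),h(-1,1)),(*W(327,528),h(1,1)),(*W(72,528),h(1,-1))]
x,e=fit(pts,[.47,.27,0]);print(x);print(e)
# slot inner edges at z .034 / lip
print("slot edges z.034",atz(*W(178,300),.034),atz(*W(221,300),.034))
print("lip outer z.042",atz(*W(141,300),.042),atz(*W(260,300),.042))
print("lip ends",atz(*W(200,115),.042),atz(*W(200,497),.042))
plan([(.46,0,.28,.06),(.445,-.31,.27,.11)],[5,6],0)
E
```

```text
[ 0.4725  0.277  -0.0692]
[[-0.3663 -0.1544]
 [ 0.3398 -0.0843]
 [-0.0189  0.1683]
 [ 0.048   0.1308]]
slot edges z.034 [0.4716 0.2719 0.034 ] [0.4723 0.2816 0.034 ]
lip outer z.042 [0.4691 0.2638 0.042 ] [0.4709 0.2901 0.042 ]
lip ends [0.4292 0.2794 0.042 ] [0.5164 0.2739 0.042 ]
[[0.0058, -0.0046, -0.0544], [-0.0, -1.45, -0.01], 0],
[[0.0043, -0.0046, -0.0546], [-0.0, -1.45, -0.01], 0],
[[0.0031, -0.0045, -0.0546], [-0.0, -1.45, -0.01], 0],
[[0.0016, -0.0046, -0.0547], [-0.0, -1.45, -0.01], 0],
[[0.0002, -0.0046, -0.0547], [-0.0, -1.45, -0.01], 0],
[[-0.0056, 0.0017, -0.0514], [0.0, -0.48, 0.0], 0],
[[-0.006, 0.0016, -0.0514], [0.0, -0.48, 0.0], 0],
[[-0.0065, 0.0017, -0.0513], [0.0, -0.48, 0.0], 0],
[[-0.0069, 0.0017, -0.0513], [0.0, -0.48, 0.0], 0],
[[-0.0073, 0.0016, -0.0512], [0.0, -0.48, 0.0], 0],
[[-0.0077, 0.0017, -0.0511], [0.0, -0.48, 0.0], 0],
end [ 0.445  -0.3099  0.27  ] [0.9939 0.1101 0.0003]
```

Call:
move_arm --targets '[[[0.005, -0.004, -0.058], [0, -1, 0], 0], [[0.004, -0.004, -0.058], [0, -1, 0], 0], [[0.003, -0.004, -0.058], [0, -1, 0], 0], [[0.001, -0.004, -0.058], [0, -1, 0], 0], [[0, 0, -0.058], [0, -1, 0], 0], [[-0.005, 0, -0.058], [0, -1, 0], 0], [[-0.006, 0, -0.058], [0, -1, 0], 0], [[-0.006, 0, -0.058], [0, -1, 0], 0], [[-0.007, 0, -0.058], [0, -1, 0], 0], [[-0.008, 0, -0.058], [0, -1, 0], 0]]'

```text
clock: 4.25
ee_pos: [0.4382, -0.3086, 0.2736]
tcp_rot: [[0.994, 0.001, -0.111], [0.111, -0.0, 0.994], [0.001, -1.0, -0.0]]
contact_force: [0.3, 0.1, 0.0]
width: 0.0852
```

Call:
move_arm --targets '[[[0, 0, 0], [0, 0, 0], 0]]'

```text
clock: 4.38
ee_pos: [0.4381, -0.3103, 0.2724]
tcp_rot: [[0.994, -0.001, -0.107], [0.107, 0.0, 0.994], [-0.001, -1.0, 0.001]]
contact_force: [0.1, 1.0, -0.4]
width: 0.0853
```

```bash
python3 - <<'E'
from wr import *
wrist("w2")
for n in("ring_plate","plain_plate","ring_centre"):print(n,env.place_of("wrist",n))
a=cv2.imread("pics/w2.png")
cv2.imwrite("pics/w2z.png",cv2.resize(a[60:300,150:400],None,fx=2.5,fy=2.5,interpolation=cv2.INTER_CUBIC))
E
```

```text
4.375 [ 0.4381 -0.3103  0.2724] [ 0.9943  0.1068 -0.0007] [ 0.1104  0.9675 -0.382 ] 0.0852527754420503
ring_plate [{'centre': [0.4699, 0.4362], 'confidence': 0.91}]
plain_plate [{'centre': [0.6021, 0.4328], 'confidence': 0.65}]
ring_centre [{'centre': [0.458, 0.4612], 'confidence': 0.76}, {'centre': [0.5412, 0.4253], 'confidence': 0.28}, {'centre': [0.9805, 0.6609], 'confidence': 0.25}, {'centre': [0.9734, 0.6414], 'confidence': 0.19}]
```

View pics/w2.png

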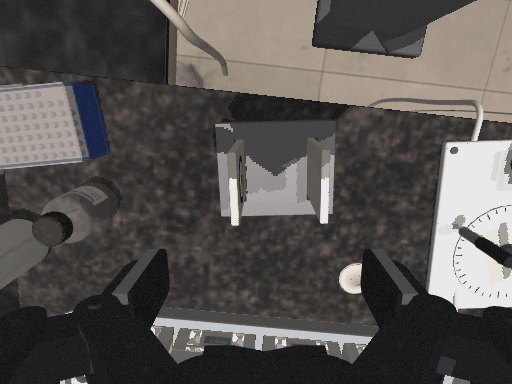

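View pics/w2z.png

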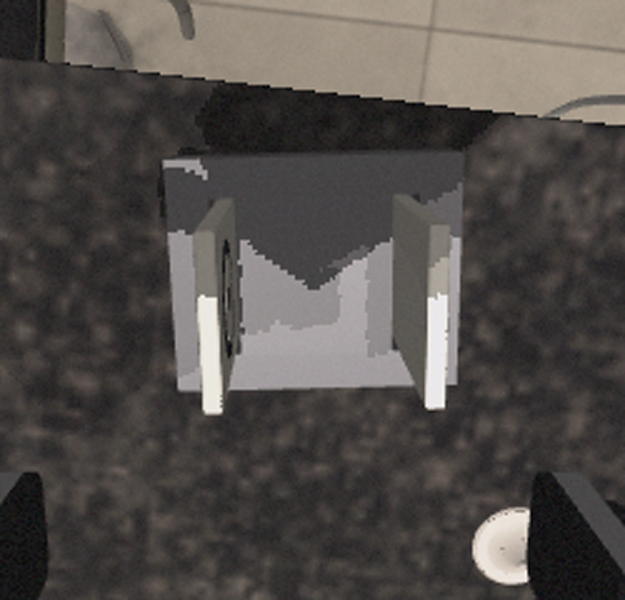

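```bash
python3 - <<'E'
from wr import *;from fit import *
load("w2")
W=lambda u,v:("w2",(u+.5)/2.5-.5+150,(v+.5)/2.5-.5+60)
for nm,P in(("ring",[(195,230),(217,230),(203,412),(223,412)]),("plain",[(428,226),(449,226),(425,408),(445,408)])):
    k=[(-1,-1),(-1,1),(1,-1),(1,1)]
    pts=[(*W(*p),(a*.035,b*.004,.119)) for p,(a,b) in zip(P,k)]
    x,e=fit(pts,[.44,-.3,.1]);print(nm,x);print(e.ravel())
    x_=x
    if nm=="ring": X=x
plan([(X[0],X[1],.20,X[2])],[3],0)
E
```

```text
ring [ 0.4482 -0.3371  0.1182]
[-0.121  -0.5325  0.1172 -0.63   -0.2335  0.7083  0.2383  0.6178]
plain [ 0.4378 -0.2547  0.1403]
[-0.3309 -0.4868  0.3205 -0.7839 -0.236   0.8585  0.2478  0.5926]
[[0.0021, 0.0245, -0.0105], [-0.0, -0.14, 0.0], 0],
[[0.002, 0.0245, -0.0105], [-0.0, -0.14, 0.0], 0],
[[0.0021, 0.0245, -0.0105], [-0.0, -0.14, 0.0], 0],
end [ 0.4482 -0.3371  0.2   ] [0.993  0.1181 0.0002]
```

Call:
move_arm --targets '[[[0.003, 0.024, -0.015], [0, -0.6, 0], 0], [[0.003, 0.03, -0.017], [0, 0, 0], 0], [[0, 0.04, 0], [0, 0, 0], 0], [[0, 0.04, 0], [0, 0, 0], 0], [[0, 0.036, 0], [0, 0, 0], 0], [[0, 0.022, 0], [0, 0, 0], 0], [[0, 0, 0], [0, 0, 0], 0]]'

```text
clock: 5.45
ee_pos: [0.4477, -0.3371, 0.0805]
tcp_rot: [[0.993, -0.002, -0.122], [0.122, 0.002, 0.993], [-0.001, -1.0, 0.002]]
contact_force: [-0.3, 1.1, -0.2]
width: 0.0851
```

```bash
python3 - <<'E'
from wr import *
wrist("w3")
E
```

```text
5.45 [ 0.4477 -0.3371  0.0805] [ 0.9926  0.1217 -0.0015] [-0.3374  1.1038 -0.1571] 0.08507455014593752
```

View pics/w3.png

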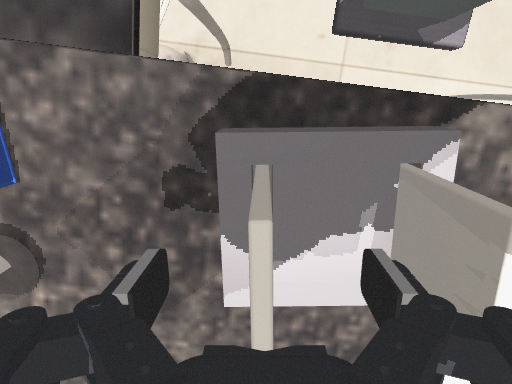

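Call:
move_arm --targets '[[[0, 0, 0], [0, 0, 0], 0.5], [[0, 0, 0], [0, 0, 0], 1], [[0, 0, 0], [0, 0, 0], 1], [[0, 0, 0], [0, 0, 0], 1], [[0, 0, 0], [0, 0, 0], 1], [[0, 0, 0], [0, 0, 0], 1]]' --squeeze 50

```text
clock: 6.25
ee_pos: [0.4478, -0.3394, 0.0816]
tcp_rot: [[0.993, 0.0, -0.12], [0.12, -0.0, 0.993], [0.0, -1.0, -0.0]]
contact_force: [-0.7, 0.3, 4.3]
width: 0.0076
```

Call:
move_arm --targets '[[[0, -0.01, 0], [0, 0, 0], 1], [[0, -0.02, 0], [0, 0, 0], 1], [[0, -0.04, 0], [0, 0, 0], 1], [[0, -0.05, 0], [0, 0, 0], 1], [[0, -0.05, 0], [0, 0, 0], 1], [[0, 0, 0], [0, 0, 0], 1]]'

```text
clock: 7.0
ee_pos: [0.4487, -0.3401, 0.2556]
tcp_rot: [[0.993, 0.005, -0.12], [0.12, -0.005, 0.993], [0.004, -1.0, -0.006]]
contact_force: [0.6, 0.0, -1.6]
width: 0.0077
```

```bash
python3 - <<'E'
from wr import *
wrist("w4")
plan([(.46,-.1,.25,.06),(.4725,.277,.22,-.069)],[5,8],1)
E
```

```text
7.0 [ 0.4487 -0.3401  0.2556] [0.9928 0.1198 0.0043] [ 0.5744  0.0218 -1.581 ] 0.0076898848678263795
[[0.0081, 0.0005, 0.0473], [0.03, 0.69, 0.02], 1],
[[0.0075, 0.0005, 0.0474], [0.03, 0.69, 0.02], 1],
[[0.0069, 0.0006, 0.0475], [0.03, 0.69, 0.02], 1],
[[0.0064, 0.0006, 0.0475], [0.03, 0.69, 0.02], 1],
[[0.0058, 0.0006, 0.0477], [0.03, 0.69, 0.02], 1],
[[0.0044, 0.0037, 0.0469], [-0.0, 0.92, 0.0], 1],
[[0.0036, 0.0038, 0.0471], [-0.0, 0.92, 0.0], 1],
[[0.0029, 0.0037, 0.047], [-0.0, 0.92, 0.0], 1],
[[0.0021, 0.0038, 0.0471], [-0.0, 0.92, 0.0], 1],
[[0.0013, 0.0037, 0.0471], [-0.0, 0.92, 0.0], 1],
[[0.0006, 0.0038, 0.0472], [-0.0, 0.92, 0.0], 1],
[[-0.0001, 0.0037, 0.0471], [-0.0, 0.92, 0.0], 1],
[[-0.001, 0.0038, 0.0472], [-0.0, 0.92, 0.0], 1],
end [0.4725 0.277  0.22  ] [ 0.9976 -0.0686  0.0004]
```

View pics/w4.png

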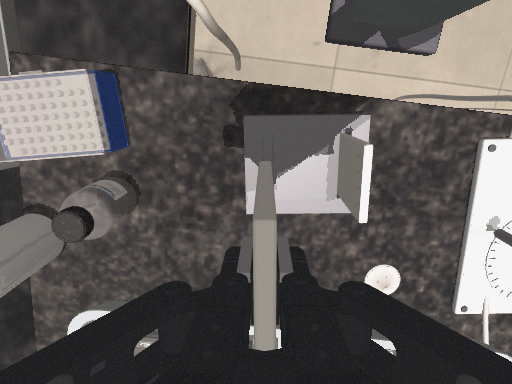

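Call:
move_arm --targets '[[[0.008, 0, 0.048], [0, 0.7, 0], 1], [[0.007, 0, 0.048], [0, 0.7, 0], 1], [[0.007, 0, 0.048], [0, 0.7, 0], 1], [[0.006, 0, 0.048], [0, 0.7, 0], 1], [[0.006, 0, 0.048], [0, 0.7, 0], 1], [[0.004, 0, 0.048], [0, 0.9, 0], 1], [[0.003, 0, 0.048], [0, 0.9, 0], 1], [[0.003, 0, 0.048], [0, 0.9, 0], 1], [[0.002, 0, 0.048], [0, 0.9, 0], 1], [[0.001, 0, 0.048], [0, 0.9, 0], 1]]'

```text
clock: 8.3
ee_pos: [0.4644, 0.1448, 0.2501]
tcp_rot: [[1.0, -0.002, 0.02], [-0.02, -0.0, 1.0], [-0.002, -1.0, -0.0]]
contact_force: [0.8, -0.8, -0.8]
width: 0.0076
```

```bash
python3 - <<'E'
from wr import *
plan([(.4725,.277,.21,-.069)],[4],1)
E
```

```text
[[0.0014, 0.01, 0.0331], [0.01, 0.7, -0.03], 1],
[[0.001, 0.01, 0.0331], [0.01, 0.7, -0.03], 1],
[[0.0005, 0.01, 0.0331], [0.01, 0.7, -0.03], 1],
[[0.0002, 0.01, 0.0331], [0.01, 0.7, -0.03], 1],
end [0.4725 0.277  0.21  ] [ 0.9976 -0.069  -0.    ]
```

Call:
move_arm --targets '[[[0.002, 0.01, 0.033], [0, 0.7, 0], 1], [[0.001, 0.01, 0.033], [0, 0.7, 0], 1], [[0, 0.01, 0.033], [0, 0.7, 0], 1], [[0, 0.01, 0.032], [0, 0.7, 0], 1], [[0, 0, 0], [0, 0, 0], 1], [[0, 0, 0], [0, 0, 0], 1]]'

```text
clock: 9.05
ee_pos: [0.4726, 0.2736, 0.2105]
tcp_rot: [[0.998, -0.002, 0.068], [-0.068, -0.001, 0.998], [-0.002, -1.0, -0.001]]
contact_force: [0.4, -0.3, -0.8]
width: 0.0073
```

```bash
python3 - <<'E'
from wr import *
wrist("w5")
a=cv2.imread("pics/w5.png")
cv2.imwrite("pics/w5z.png",cv2.resize(a[100:300,200:330],None,fx=3,fy=3,interpolation=cv2.INTER_CUBIC))
d=env.get_image("scene")["color"][:,:,::-1]; cv2.imwrite("pics/s5.png",d)
cv2.imwrite("pics/s5z.png",cv2.resize(d[90:200,160:270],None,fx=5,fy=5,interpolation=cv2.INTER_CUBIC))
E
```

```text
9.05 [0.4726 0.2736 0.2105] [ 0.9977 -0.068  -0.0016] [ 0.4196 -0.3276 -0.7673] 0.007306536959462783
```

View pics/w5z.png

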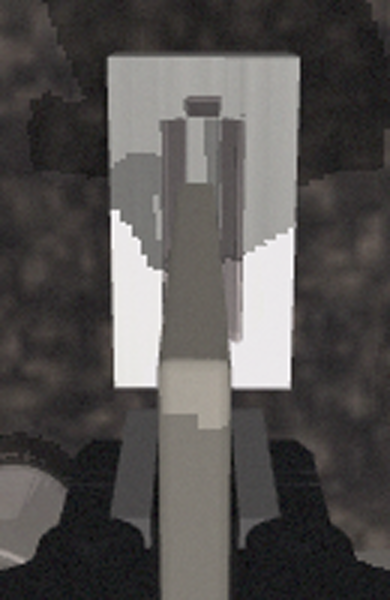

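View pics/s5z.png

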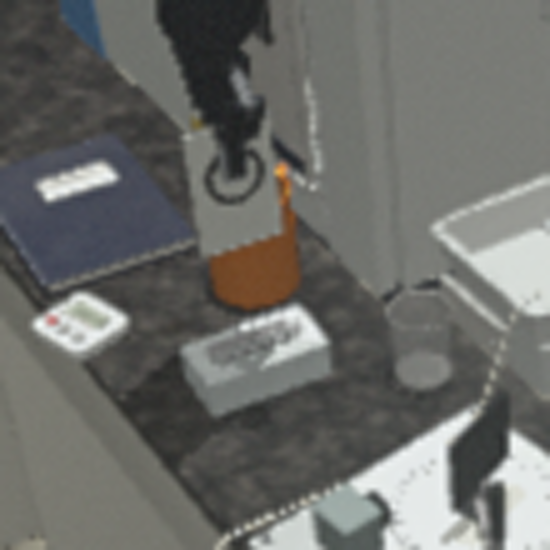

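```bash
python3 - <<'E'
from wr import *;from fit import *
load("w5")
W=lambda u,v:("w5",(u+.5)/3-.5+200,(v+.5)/3-.5+100)
zb,zt=.1385,.2485
for p in((172,183),(217,183)):print("bot",atz(*W(*p),zb))
for p in((161,360),(230,360)):print("top",atz(*W(*p),zt))
for p in((160,590),(229,590)):print("topfar",atz(*W(*p),zt))
h=lambda a,b:(a*.055,b*.03,.034)
pts=[(*W(107,57),h(-1,-1)),(*W(300,57),h(-1,1)),(*W(292,388),h(1,1)),(*W(115,388),h(1,-1))]
x,e=fit(pts,[.47,.27,0]);print("holder",x,e.ravel())
for p in((187,120),(220,120)):print("slot near",atz(*W(*p),.034))
for p in((161,122),(245,122)):print("lip near",atz(*W(*p),.042))
s=env.state();print(s["ee_pos"],s["clock"])
E
```

```text
bot [0.4388 0.2714 0.1385]
bot [0.4395 0.281  0.1385]
top [0.4386 0.2726 0.2485]
top [0.4391 0.2799 0.2485]
topfar [0.4661 0.2704 0.2485]
topfar [0.4666 0.2782 0.2485]
holder [ 0.4729  0.277  -0.0654] [-0.0308  0.0738  0.0957 -0.0556 -0.2223 -0.0757  0.1509  0.0479]
slot near [0.437  0.2741 0.034 ]
slot near [0.4377 0.2845 0.034 ]
lip near [0.4362 0.2662 0.042 ]
lip near [0.4379 0.292  0.042 ]
[0.473  0.2733 0.2113] 9.15
```

Call:
move_arm --targets '[[[-0.001, 0, 0.003], [0, 0, 0], 1], [[0, 0.03, 0], [0, 0, 0], 1], [[0, 0.03, 0], [0, 0, 0], 1], [[0, 0.022, 0], [0, 0, 0], 1], [[0, 0, 0], [0, 0, 0], 1], [[0, 0, 0], [0, 0, 0], 1]]'

```text
clock: 9.9
ee_pos: [0.4728, 0.2772, 0.1303]
tcp_rot: [[0.998, 0.001, 0.069], [-0.069, 0.0, 0.998], [0.001, -1.0, 0.001]]
contact_force: [0.5, 1.8, -0.6]
width: 0.007
```

```bash
python3 - <<'E'
from wr import *
wrist("w6")
a=cv2.imread("pics/w6.png")
cv2.imwrite("pics/w6z.png",cv2.resize(a[60:260,190:340],None,fx=4,fy=3,interpolation=cv2.INTER_CUBIC))
d=env.get_image("scene")["color"][:,:,::-1]; cv2.imwrite("pics/s6.png",d)
cv2.imwrite("pics/s6z.png",cv2.resize(d[100:190,170:260],None,fx=6,fy=6,interpolation=cv2.INTER_CUBIC))
E
```

```text
9.9 [0.4728 0.2772 0.1303] [ 0.9976 -0.0688  0.0012] [ 0.4793  1.7818 -0.5782] 0.006956658416691335
```

View pics/w6z.png

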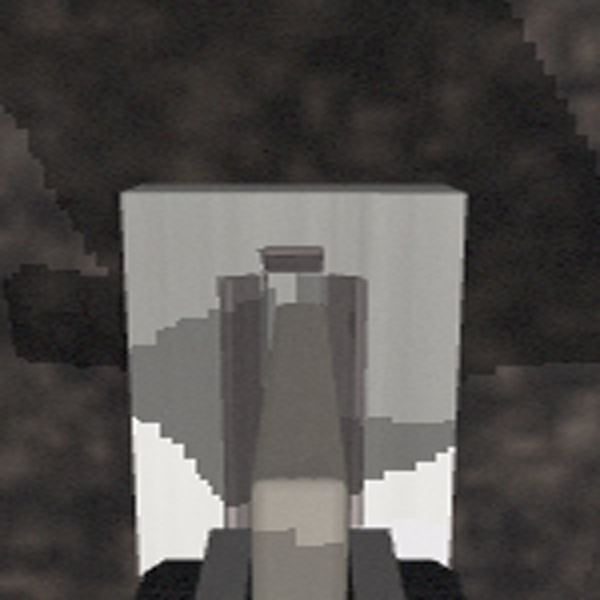

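View pics/s6z.png

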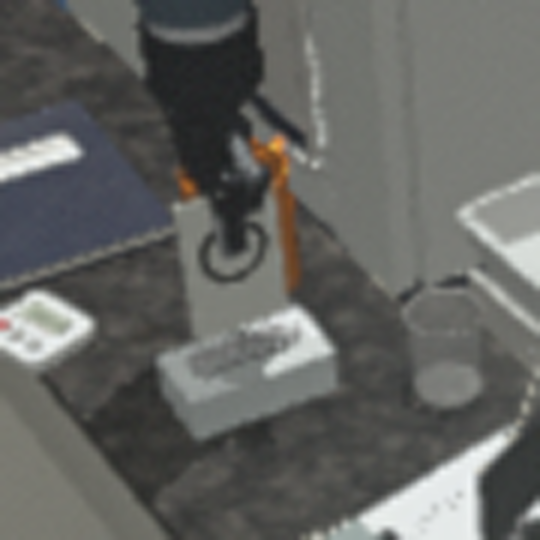

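```bash
python3 - <<'E'
from wr import *;from fit import *
load("w6")
W=lambda u,v:("w6",(u+.5)/4-.5+190,(v+.5)/3-.5+60)
zb,zt=.1303-.0715,.1303+.0385
for p in((273,305),(327,305)):print("bot",atz(*W(*p),zb))
for p in((252,482),(347,482)):print("top",atz(*W(*p),zt))
for p in((252,590),(347,590)):print("topfar",atz(*W(*p),zt))
for p in((264,274),(325,274)):print("slot near",atz(*W(*p),.034))
for p in((219,277),(367,277)):print("lip near",atz(*W(*p),.042))
for p in((233,505),(353,495)):print("lip far",atz(*W(*p),.042))
for p in((121,192),(467,192),(455,420),(134,420)):print("block",atz(*W(*p),.034))
E
```

```text
bot [0.4396 0.2756 0.0588]
bot [0.4402 0.2842 0.0588]
top [0.4387 0.2759 0.1688]
top [0.4392 0.2833 0.1688]
topfar [0.4511 0.2749 0.1688]
topfar [0.4516 0.2826 0.1688]
slot near [0.4364 0.2738 0.034 ]
slot near [0.4372 0.2846 0.034 ]
lip near [0.4355 0.2664 0.042 ]
lip near [0.4372 0.2917 0.042 ]
lip far [0.4912 0.2642 0.042 ]
lip far [0.4902 0.2862 0.042 ]
block [0.4158 0.2505 0.034 ]
block [0.4199 0.3104 0.034 ]
block [0.4748 0.3064 0.034 ]
block [0.4708 0.2471 0.034 ]
```

Call:
move_arm --targets '[[[-0.001, 0, -0.001], [0, 0, 0], 1], [[0, 0.01, 0], [0, 0, 0], 1], [[0, 0.01, 0], [0, 0, 0], 1], [[0, 0.008, 0], [0, 0, 0], 1], [[0, 0, 0], [0, 0, 0], 1]]'

```text
clock: 10.62
ee_pos: [0.4707, 0.276, 0.1003]
tcp_rot: [[0.998, -0.002, 0.068], [-0.068, -0.001, 0.998], [-0.002, -1.0, -0.001]]
contact_force: [0.5, -0.5, 0.5]
width: 0.0071
```

```bash
python3 - <<'E'
from wr import *
wrist("w7")
a=cv2.imread("pics/w7.png")
cv2.imwrite("pics/w7z.png",cv2.resize(a[30:260,190:340],None,fx=4,fy=2.6,interpolation=cv2.INTER_CUBIC))
E
```

```text
10.625 [0.4707 0.276  0.1003] [ 0.9977 -0.0684 -0.0016] [ 0.5391 -0.5317  0.4608] 0.007051939068991207
```

View pics/w7z.png

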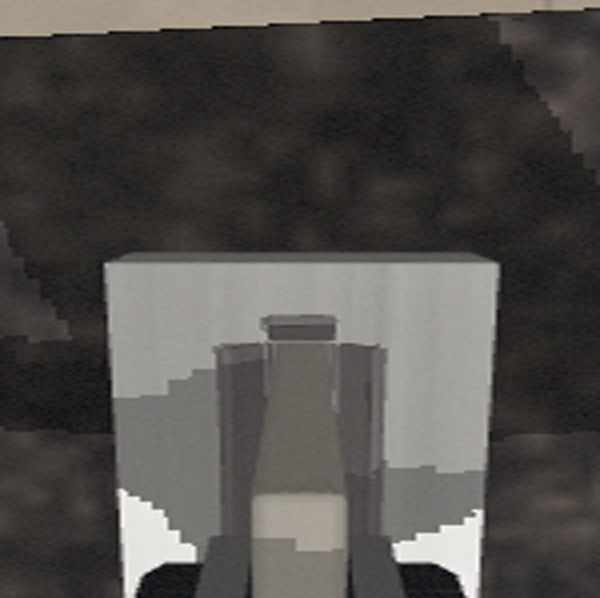

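Call:
move_arm --targets '[[[0, 0.006, 0], [0, 0, 0], 1], [[0, 0.006, 0], [0, 0, 0], 1], [[0, 0.005, 0], [0, 0, 0], 1], [[0, 0.002, 0], [0, 0, 0], 1], [[0, 0, 0], [0, 0, 0], 1]]'

```text
clock: 11.3
ee_pos: [0.4712, 0.2762, 0.0821]
tcp_rot: [[0.998, -0.0, 0.068], [-0.068, -0.0, 0.998], [-0.0, -1.0, -0.0]]
contact_force: [-0.4, 0.8, -1.6]
width: 0.0079
```

Call:
move_arm --targets '[[[0, 0.002, 0], [0, 0, 0], 1], [[0, 0.002, 0], [0, 0, 0], 1], [[0, 0, 0], [0, 0, 0], 1]]'

```text
clock: 11.68
ee_pos: [0.4716, 0.2766, 0.0814]
tcp_rot: [[0.998, 0.003, 0.068], [-0.068, 0.001, 0.998], [0.003, -1.0, 0.002]]
contact_force: [-8.8, -2.2, 28.1]
width: 0.0074
```

Call:
move_arm --targets '[[[0, -0.002, 0], [0, 0, 0], 1], [[0, 0, 0], [0, 0, 0], 0.7], [[0, 0, 0], [0, 0, 0], 0], [[0, 0, 0], [0, 0, 0], 0], [[0, 0, 0], [0, 0, 0], 0], [[0, 0, 0], [0, 0, 0], 0]]'

```text
clock: 12.42
ee_pos: [0.4712, 0.2762, 0.0801]
tcp_rot: [[0.998, -0.0, 0.068], [-0.068, -0.0, 0.998], [-0.0, -1.0, -0.0]]
contact_force: [-0.5, -0.2, -0.2]
width: 0.0852
```

```bash
python3 - <<'E'
from wr import *
wrist("w8")
d=env.get_image("scene")["color"][:,:,::-1]; cv2.imwrite("pics/s8.png",d)
cv2.imwrite("pics/s8z.png",cv2.resize(d[110:190,170:260],None,fx=8,fy=7,interpolation=cv2.INTER_CUBIC))
E
```

```text
12.425 [0.4712 0.2762 0.0801] [ 0.9977 -0.0684 -0.0002] [-0.4758 -0.1785 -0.2088] 0.08517276628270205
```

View pics/w8.png

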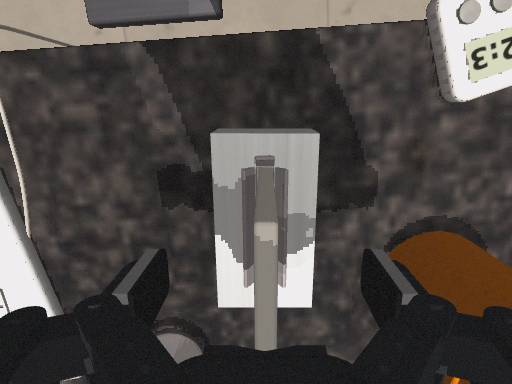

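View pics/s8z.png

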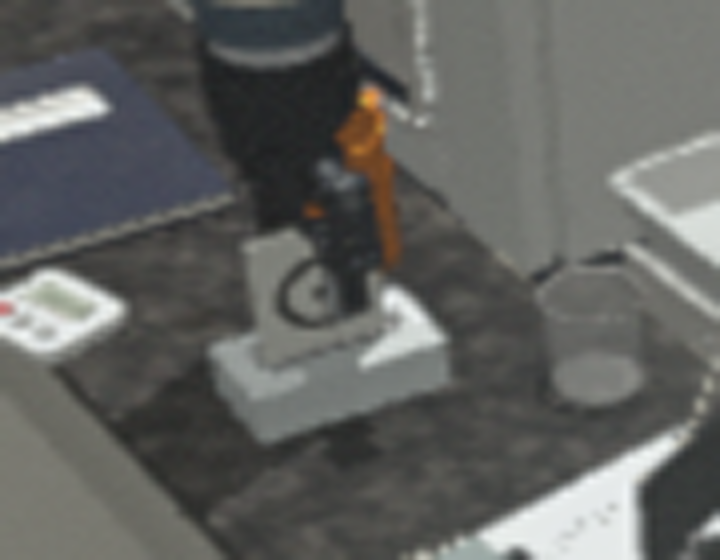

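Call:
move_arm --targets '[[[0, -0.02, 0], [0, 0, 0], 0], [[0, -0.035, 0], [0, 0, 0], 0], [[0, -0.035, 0], [0, 0, 0], 0], [[0, 0, 0], [0, 0, 0], 1], [[0, 0, 0], [0, 0, 0], 1], [[0, 0, 0], [0, 0, 0], 1], [[0, 0, 0], [0, 0, 0], 1], [[0, 0.02, 0], [0, 0, 0], 1], [[0, 0.015, 0], [0, 0, 0], 1], [[0, 0, 0], [0, 0, 0], 1]]'

```text
clock: 13.78
ee_pos: [0.4705, 0.2759, 0.1339]
tcp_rot: [[0.998, -0.003, 0.068], [-0.068, -0.001, 0.998], [-0.002, -1.0, -0.001]]
contact_force: [-0.1, -0.4, -0.4]
width: 0.0005
```

Call:
move_arm --targets '[[[0, 0.004, 0], [0, 0, 0], 1], [[0, 0.003, 0], [0, 0, 0], 1], [[0, 0.003, 0], [0, 0, 0], 1], [[0, 0, 0], [0, 0, 0], 1]]'

```text
clock: 14.28
ee_pos: [0.4717, 0.2767, 0.127]
tcp_rot: [[0.998, 0.002, 0.068], [-0.068, 0.002, 0.998], [0.002, -1.0, 0.002]]
contact_force: [-2.5, 0.6, 13.8]
width: -0.0002
```

```bash
python3 - <<'E'
from wr import *
plan([(.48,.2,.23,.25),(.51,-.03,.29,1.19)],[3,7],1)
E
```

```text
[[0.0046, -0.0344, -0.0253], [-0.03, -6.08, 0.05], 1],
[[0.0018, -0.0343, -0.0256], [-0.03, -6.08, 0.05], 1],
[[-0.0009, -0.0344, -0.0257], [-0.03, -6.08, 0.05], 1],
[[-0.004, -0.0086, -0.0329], [0.0, -7.69, -0.0], 1],
[[-0.0083, -0.0085, -0.0321], [0.0, -7.69, -0.0], 1],
[[-0.0126, -0.0086, -0.0306], [0.0, -7.69, -0.0], 1],
[[-0.0165, -0.0085, -0.0287], [0.0, -7.69, -0.0], 1],
[[-0.0203, -0.0086, -0.0263], [0.0, -7.69, -0.0], 1],
[[-0.0235, -0.0086, -0.0233], [0.0, -7.69, -0.0], 1],
[[-0.0265, -0.0085, -0.0199], [0.0, -7.69, -0.0], 1],
end [ 0.51 -0.03  0.29] [ 0.372   0.9282 -0.0001]
```

Call:
move_arm --targets '[[[0, -0.035, 0], [0, 0, 0], 1], [[0.004, -0.035, -0.025], [0, -8, 0], 0.5], [[0, -0.035, -0.03], [0, -8, 0], 0.5], [[-0.004, -0.008, -0.033], [0, -8, 0], 0.5], [[-0.008, -0.008, -0.032], [0, -8, 0], 0.5], [[-0.013, -0.008, -0.031], [0, -8, 0], 0.5], [[-0.017, -0.008, -0.029], [0, -8, 0], 0.5], [[-0.022, -0.008, -0.027], [0, -8, 0], 0.5], [[-0.028, -0.008, -0.024], [0, -8, 0], 0.5], [[-0.03, -0.008, -0.02], [0, -8, 0], 0.5]]'

```text
clock: 15.52
ee_pos: [0.4956, -0.0205, 0.2868]
tcp_rot: [[0.369, 0.001, -0.929], [0.929, -0.0, 0.369], [0.0, -1.0, -0.001]]
contact_force: [-0.3, 0.7, -0.7]
width: 0.0428
```

Call:
move_arm --targets '[[[0, 0, 0], [0, 0, 0], 0.5], [[0, 0, 0], [0, 0, 0], 0.5]]'

```text
clock: 15.78
ee_pos: [0.4955, -0.0191, 0.2862]
tcp_rot: [[0.375, 0.0, -0.927], [0.927, 0.0, 0.375], [0.0, -1.0, 0.0]]
contact_force: [0.6, 0.8, -0.3]
width: 0.0424
```

```bash
python3 - <<'E'
from wr import *
wrist("w9")
for n,z in(("slot_mouth",.034),("mirror_face",.075),("line_of_sight",.075),("lever",.095),("camera_lens",.075),("station",0),("ring_centre",.075)):
    r=env.place_of("wrist",n)
    for x in r[:2]:
        u,v=x["centre"][0]*512,x["centre"][1]*384
        print(n,round(x["confidence"],2),(round(u),round(v)),atz("w9",u,v,z))
E
```

```text
15.775 [ 0.4955 -0.0191  0.2862] [0.3754 0.9269 0.0003] [ 0.6115  0.8183 -0.2934] 0.0424286214203019
mirror_face 0.61 (251, 213) [0.5288 0.0225 0.075 ]
lever 0.8 (249, 140) [ 0.4971 -0.0551  0.095 ]
lever 0.71 (252, 210) [0.5224 0.0132 0.095 ]
camera_lens 0.94 (322, 170) [0.4381 0.0058 0.075 ]
camera_lens 0.32 (148, 76) [ 0.5676 -0.1502  0.075 ]
station 0.93 (253, 192) [0.5275 0.0186 0.    ]
ring_centre 0.7 (366, 367) [0.4708 0.2747 0.075 ]
```

View pics/w9.png

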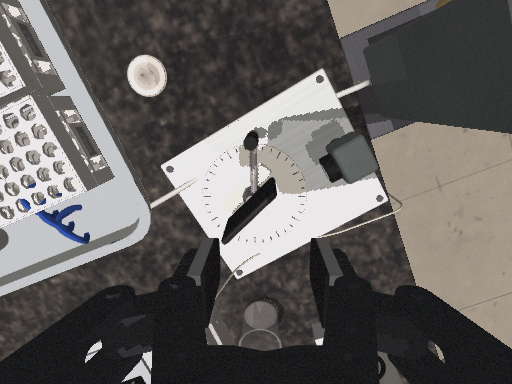

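```bash
python3 - <<'E'
import cv2
a=cv2.imread("pics/w9.png")
cv2.imwrite("pics/w9z.png",cv2.resize(a[60:285,155:395],None,fx=3,fy=2.6,interpolation=cv2.INTER_CUBIC))
E
```

```text
(no output)
```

View pics/w9z.png

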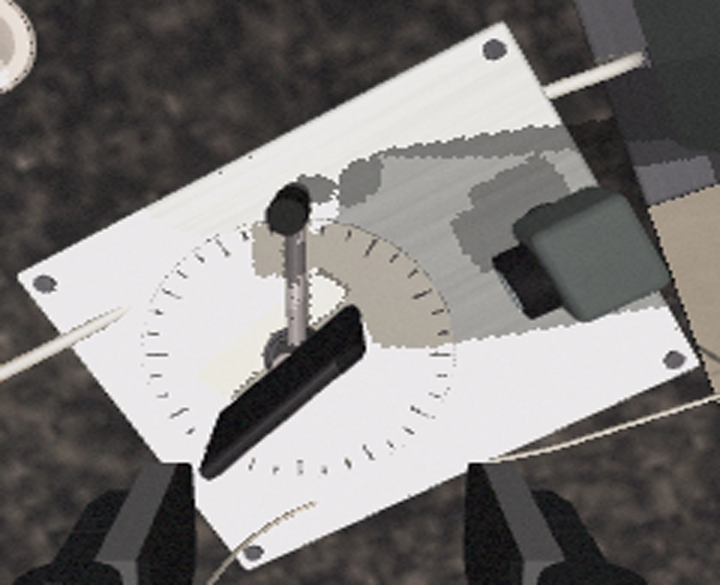

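```bash
python3 - <<'E'
from wr import *;from fit import *
load("w9")
W=lambda u,v:("w9",(u+.5)/3-.5+155,(v+.5)/2.6-.5+60)
k=lambda i,j:(i*.1175,j*.095,.012)
pts=[(*W(505,20),k(-1,-1)),(*W(18,275),k(1,-1)),(*W(245,570),k(1,1)),(*W(698,363),k(-1,1))]
x,e=fit(pts,[.494,.0136,.138]);print("base centre",x,e.ravel())
P=np.array([atz(*W(*p),.013)[:2] for p in[(143,356),(455,353),(409,445),(375,463),(163,408),(175,292),(218,244),(370,228),(400,247),(438,292),(450,322)]])
from scipy.optimize import least_squares
s=least_squares(lambda q:np.hypot(*(P-q[:2]).T)-q[2],[.52,.02,.06]);print("disc",s.x,s.fun*1000)
print("pin top .110",atz(*W(291,210),.110))
r=s.x
c=x[:2]; d=np.array([np.cos(x[2]),np.sin(x[2])])
v=r[:2]-c;print("pivot offset in station frame",v@d,v@[-d[1],d[0]])
E
```

```text
base centre [0.4939 0.0158 0.1397] [ 0.1808 -1.1387 -2.1113 -0.263   0.0617  1.1515  1.9233  1.1442]
disc [0.5248 0.0224 0.0671] [ 2.3639 -0.8814  0.495  -0.4683  0.9517 -3.9443 -0.8411  2.91    1.433
 -0.7285 -1.29  ]
pin top .110 [ 0.494  -0.0555  0.11  ]
pivot offset in station frame 0.031517404481371934 0.0022112925413185526
```

Call:
move_arm --targets '[[[-0.017, 0.02, -0.006], [0, 0, 0], 0.5], [[-0.017, 0.038, -0.006], [0, 0, 0], 0.5], [[0, 0.05, 0], [0, 0, 0], 0.5], [[0, 0.03, 0], [0, 0, 0], 0.5], [[0, 0, 0], [0, 0, 0], 0.5], [[0, 0, 0], [0, 0, 0], 0.5]]'

```text
clock: 16.92
ee_pos: [0.4948, -0.0554, 0.1496]
tcp_rot: [[0.373, 0.001, -0.928], [0.928, -0.0, 0.373], [0.0, -1.0, -0.002]]
contact_force: [0.3, 0.0, -0.5]
width: 0.0428
```

```bash
python3 - <<'E'
from wr import *
wrist("w10")
for x in env.place_of("wrist","lever")[:2]:
        u,v=x["centre"][0]*512,x["centre"][1]*384
        print(round(x["confidence"],2),(round(u),round(v)),atz("w10",u,v,.095))
E
```

```text
16.925 [ 0.4948 -0.0554  0.1496] [0.3732 0.9277 0.0001] [ 0.2711  0.0042 -0.4989] 0.042829154980739914
0.97 (263, 222) [ 0.4964 -0.0543  0.095 ]
0.74 (263, 311) [0.5204 0.0048 0.095 ]
```

View pics/w10.png

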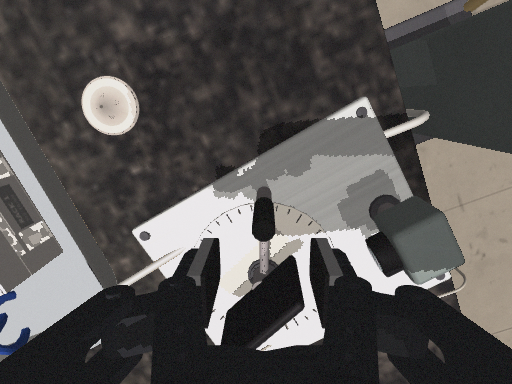

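Call:
move_arm --targets '[[[0.001, 0.025, 0], [0, 0, 0], 0.5], [[0, 0.025, 0], [0, 0, 0], 0.5], [[0, 0.011, 0], [0, 0, 0], 0.5], [[0, 0, 0], [0, 0, 0], 1], [[0, 0, 0], [0, 0, 0], 1], [[0, 0, 0], [0, 0, 0], 1], [[0, 0, 0], [0, 0, 0], 1]]' --squeeze 40

```text
clock: 17.9
ee_pos: [0.4955, -0.0548, 0.0883]
tcp_rot: [[0.373, 0.003, -0.928], [0.928, -0.001, 0.373], [0.0, -1.0, -0.003]]
contact_force: [4.4, -1.1, 4.2]
width: 0.0125
```

```bash
python3 - <<'E'
from wr import *
s=env.state();p=s["ee_pos"];print(p,np.degrees(np.arctan2(s["tcp_rot"][1,0],s["tcp_rot"][0,0])))
pv=np.array([.525,.0205]);v=p[:2]-pv;print(np.hypot(*v),np.degrees(np.arctan2(v[1],v[0]))%360)
r=.08;n=8;dq=31.8/n;a=np.radians(dq)
print("row: tool z",r*np.sin(a),"tool x",r*(1-np.cos(a)),"turn y",-dq)
E
```

```text
[ 0.4955 -0.0548  0.0883] 68.069017485481
0.08083616663201547 248.61538561028047
row: tool z 0.0055456958150559 tool x 0.00019244861589304385 turn y -3.975
```

Call:
move_arm --targets '[[[0.0002, 0, -0.0055], [0, -4, 0], 1], [[0.0002, 0, -0.0055], [0, -4, 0], 1], [[0.0002, 0, -0.0055], [0, -4, 0], 1], [[0.0002, 0, -0.0055], [0, -4, 0], 1], [[0, 0, 0], [0, 0, 0], 1]]'

```text
clock: 18.52
ee_pos: [0.5163, -0.0601, 0.0883]
tcp_rot: [[0.103, 0.001, -0.995], [0.995, -0.001, 0.103], [-0.001, -1.0, -0.001]]
contact_force: [-0.3, -3.0, 7.7]
width: 0.0126
```

Call:
move_arm --targets '[[[0.0002, 0, -0.0055], [0, -4, 0], 1], [[0.0002, 0, -0.0055], [0, -4, 0], 1], [[0.0002, 0, -0.0055], [0, -4, 0], 1], [[0.0002, 0, -0.0055], [0, -4, 0], 1], [[0, 0, 0], [0, 0, 0], 1]]'

```text
clock: 19.15
ee_pos: [0.5384, -0.0597, 0.0883]
tcp_rot: [[-0.175, 0.001, -0.985], [0.985, -0.002, -0.175], [-0.002, -1.0, -0.001]]
contact_force: [0.8, -5.7, 6.4]
width: 0.0126
```

```bash
python3 - <<'E'
from wr import *
wrist("w11")
for n,z in(("slot_mouth",.034),("mirror_face",.075),("line_of_sight",.075),("lever",.095),("camera_lens",.075),("station",0),("ring_centre",.075),("ring_plate",.009)):
    r=env.place_of("wrist",n)
    for x in r[:1]:
        u,v=x["centre"][0]*512,x["centre"][1]*384
        print(n,round(x["confidence"],2),(round(u),round(v)),atz("w11",u,v,z))
for n in("top","scene"):
    d=env.get_image(n)["color"][:,:,::-1];cv2.imwrite(f"pics/{n}11.png",d)
    u0,v0,u1,v1={"top":(150,130,310,250),"scene":(180,100,300,230)}[n]
    cv2.imwrite(f"pics/{n}11z.png",cv2.resize(d[v0:v1,u0:u1],None,fx=4.5,fy=4.5,interpolation=cv2.INTER_CUBIC))
E
```

```text
19.15 [ 0.5384 -0.0597  0.0883] [-0.1752  0.9845 -0.0023] [ 0.8194 -5.6726  6.361 ] 0.012633182431645615
lever 0.78 (265, 268) [ 0.5388 -0.0597  0.095 ]
station 0.61 (263, 299) [0.5261 0.0177 0.    ]
ring_plate 0.62 (261, 302) [0.528 0.015 0.009]
```

View pics/w11.png

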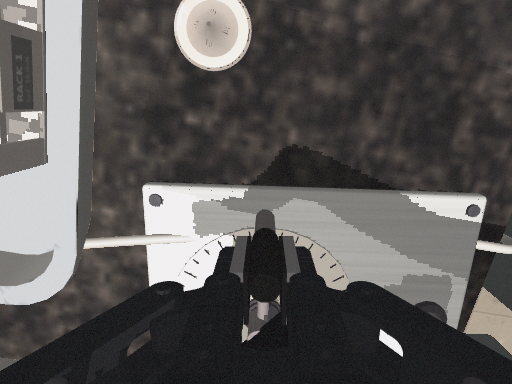

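View pics/top11z.png

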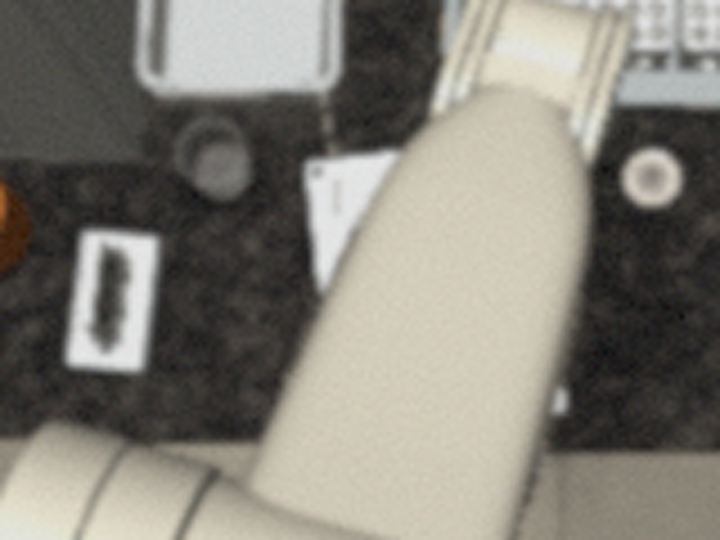

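View pics/scene11z.png

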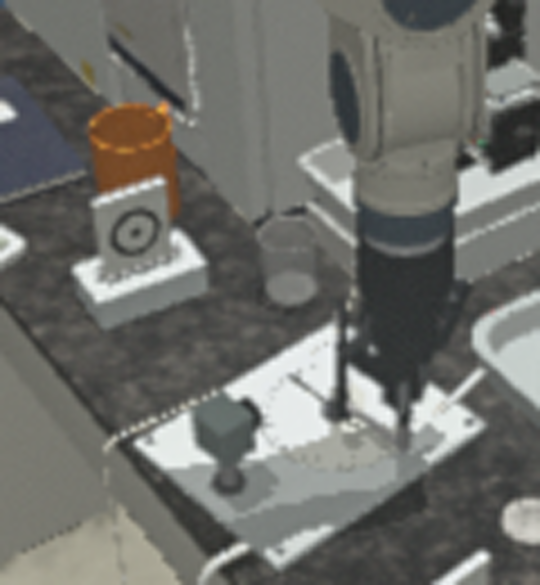

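```bash
python3 - <<'E'
import cv2
d=cv2.imread("pics/scene11.png")
cv2.imwrite("pics/sp.png",cv2.resize(d[165:230,205:290],None,fx=9,fy=9,interpolation=cv2.INTER_CUBIC))
cv2.imwrite("pics/sr.png",cv2.resize(d[135:175,190:232],None,fx=14,fy=14,interpolation=cv2.INTER_CUBIC))
E
```

```text
(no output)
```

View pics/sp.png

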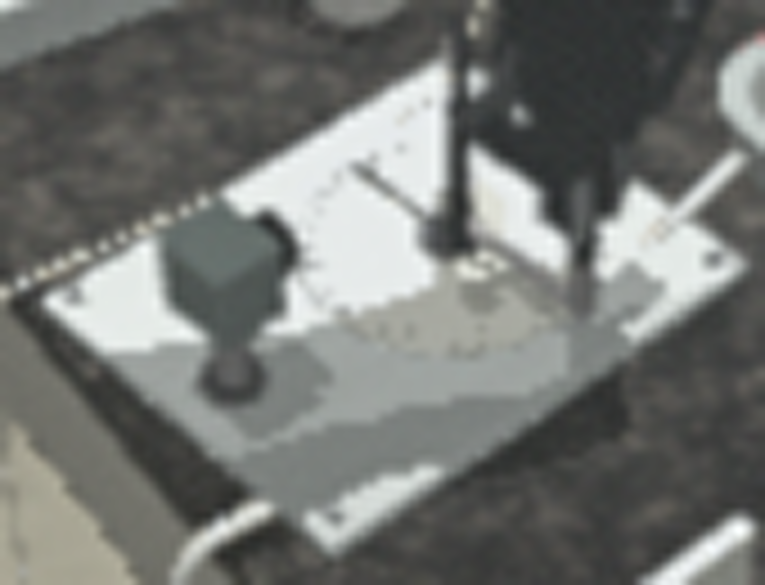

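View pics/sr.png

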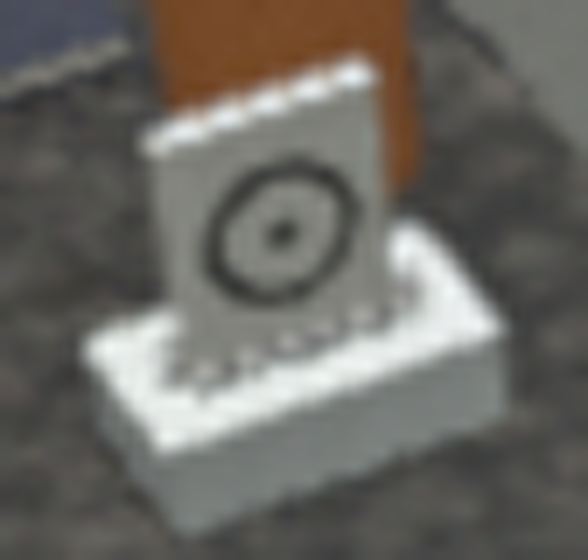

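```bash
python3 - <<'E'
from wr import *;from fit import *
S=lambda u,v:("scene",(u+.5)/9-.5+205,(v+.5)/9-.5+165)
Q=lambda u,v:("scene",(u+.5)/14-.5+190,(v+.5)/14-.5+135)
rc=atz(*Q(283,235),.075)[:2]+.004*np.array([.068,.998]);print("ring (scene)",rc)
k=lambda i,j:(i*.1175,j*.095,.012)
x,e=fit([(*S(45,300),k(-1,1)),(*S(440,62),k(1,1)),(*S(750,262),k(1,-1)),(*S(330,553),k(-1,-1))],[.494,.0136,.138]);print("base",x,e.ravel())
for z in(.014,.02,.026):
    t=atz(*S(357,165),z)[:2];m=atz(*S(425,216),z)[:2];dd=t-m
    print(z,"tip",t,"dir",np.degrees(np.arctan2(dd[1],dd[0])),end=" ")
    for pv in((.525,.0205),(.5245,.022)):
        w=t-pv;print("len",np.hypot(*w),"ang",np.degrees(np.arctan2(w[1],w[0])),end=" ")
    print()
# predicted pointer tip px for various angles
for pv in((.525,.0205),):
  for a in(97,99,101,103):
    for z in(.015,.02):
      p=proj("scene",[pv[0]+.064*np.cos(np.radians(a)),pv[1]+.064*np.sin(np.radians(a)),z]);print(a,z,(p-[205,165]+.5)*9-.5)
for pv in((.525,.0205),(.5245,.022)):
  for r in(rc,(.4727,.277)):
    print("ring dir",np.degrees(np.arctan2(r[1]-pv[1],r[0]-pv[0])))
E
```

```text
ring (scene) [0.4739 0.2756]
base [0.4932 0.0129 0.1515] [-0.5794  0.5936  0.7865 -0.6753 -0.4375  0.1306  0.2643 -0.1469]
0.014 tip [0.5197 0.0838] dir 98.21054330356444 len 0.06355428389647969 ang 94.77164918234467 len 0.062019014929148235 ang 94.42660135001363 
0.02 tip [0.5164 0.0781] dir 98.21054330356439 len 0.05828262716972685 ang 98.49987682132962 len 0.05672585520623933 ang 98.22433780463564 
0.026 tip [0.5131 0.0725] dir 98.21054330356439 len 0.05330589986399456 ang 102.9462043110245 len 0.05173223160922342 ang 102.77870309326512 
97 0.015 [351.8947 165.3057]
97 0.02 [351.3849 156.9453]
99 0.015 [348.0612 167.6391]
99 0.02 [347.5412 159.2783]
101 0.015 [344.3385 170.0614]
101 0.02 [343.8086 161.7003]
103 0.015 [340.7312 172.5701]
103 0.02 [340.1916 164.2085]
ring dir 101.33446019565943
ring dir 101.5245545579701
ring dir 101.29115748003615
ring dir 101.48266568454095
```

```bash
cat > rect.py <<'E'
from wr import *
def rectify(name,z,x0,y0,w,h,s=.0005):
    img=cv2.imread(f"pics/{name}.png");(f,cx,cy),E=C[name]
    # map px (i,j): x=x0+ j... image u=y decreasing? use u->x, v->y flipped
    uu,vv=np.meshgrid(np.arange(w),np.arange(h))
    P=np.stack([x0+uu*s,y0+h*s-vv*s,np.full(uu.shape,z)],-1)
    q=(P-E[:,3])@E[:,:3]
    return cv2.remap(img,(f*q[...,0]/q[...,2]+cx).astype(np.float32),(f*q[...,1]/q[...,2]+cy).astype(np.float32),cv2.INTER_CUBIC)
E
python3 - <<'E'
from rect import *
load("w9")
r=rectify("w9",.0125,.36,-.11,560,500);cv2.imwrite("pics/rect9.png",r)
E
```

```text
(no output)
```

View pics/rect9.png

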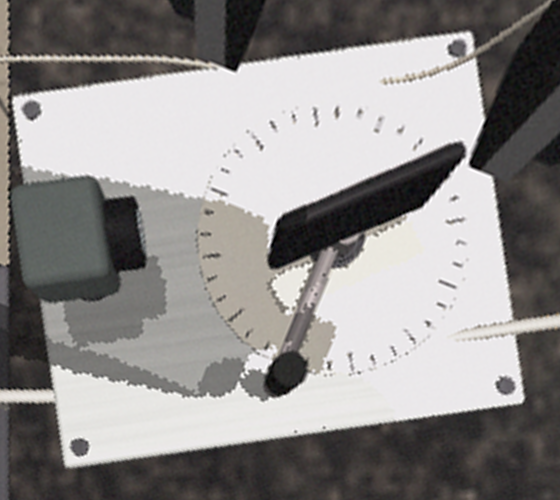

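Call:
move_arm --targets '[[[0.0002, 0, 0.0055], [0, 4, 0], 1], [[0.0002, 0, 0.0055], [0, 4, 0], 1], [[0.0002, 0, 0.0055], [0, 4, 0], 1], [[0.0002, 0, 0.0055], [0, 4, 0], 1], [[0.0002, 0, 0.0055], [0, 4, 0], 1], [[0.0002, 0, 0.0055], [0, 4, 0], 1], [[0.0002, 0, 0.0055], [0, 4, 0], 1], [[0.0002, 0, 0.0055], [0, 4, 0], 1], [[0, 0, 0], [0, 0, 0], 0.5], [[0, 0, 0], [0, 0, 0], 0.5]]'

```text
clock: 20.95
ee_pos: [0.4939, -0.054, 0.0872]
tcp_rot: [[0.372, -0.001, -0.928], [0.928, 0.0, 0.372], [-0.0, -1.0, 0.001]]
contact_force: [-0.2, -0.3, -0.5]
width: 0.0427
```

Call:
move_arm --targets '[[[0, 0, 0], [0, 0, 0], 0.5], [[0, -0.03, 0], [0, 0, 0], 0.5], [[0, -0.03, 0], [0, 0, 0], 0.5], [[0, 0, 0], [0, 10, 0], 0.5], [[0, 0, 0], [0, 10, 0], 0.5], [[0, 0, 0], [0, 10, 0], 0.5], [[0, 0, 0], [0, 10, 0], 0.5], [[0, 0, 0], [0, 10, 0], 0.5], [[0, 0, 0], [0, 10, 0], 0.5], [[0, 0, 0], [0, 10, 0], 0.5]]'

```text
clock: 22.2
ee_pos: [0.4943, -0.0542, 0.1471]
tcp_rot: [[0.999, -0.001, 0.039], [-0.039, 0.0, 0.999], [-0.001, -1.0, 0.0]]
contact_force: [-0.6, 0.5, -0.6]
width: 0.0429
```

Call:
move_arm --targets '[[[0, 0, 0], [0, 10, 0], 0.5], [[0, 0, 0], [0, 10, 0], 0.5], [[0, 0, 0], [0, 10, 0], 0.5], [[0, 0, 0], [0, 10, 0], 0.5], [[0, 0, 0], [0, 10, 0], 0.5], [[0, 0, 0], [0, 10, 0], 0.5], [[0, 0, 0], [0, 10, 0], 0.5], [[0, 0, 0], [0, 10, 0], 0.5], [[0, 0, 0], [0, 10, 0], 0.5], [[0, 0, 0], [0, 10, 0], 0.5]]'

```text
clock: 23.45
ee_pos: [0.4943, -0.0542, 0.1471]
tcp_rot: [[-0.212, -0.001, 0.977], [-0.977, 0.0, -0.212], [-0.0, -1.0, -0.001]]
contact_force: [0.4, 0.3, -0.1]
width: 0.0431
```

Call:
move_arm --targets '[[[0, 0, 0], [0, 10, 0], 0.5], [[0, 0, 0], [0, 0, 0], 0.5]]'

```text
clock: 23.7
ee_pos: [0.4943, -0.0542, 0.1471]
tcp_rot: [[-0.372, -0.001, 0.928], [-0.928, 0.0, -0.372], [0.0, -1.0, -0.001]]
contact_force: [-0.4, 0.1, 0.1]
width: 0.0425
```

```bash
python3 - <<'E'
from rect import *
wrist("w12");load("w12")
s=env.state();print(np.degrees(np.arctan2(s["tcp_rot"][1,0],s["tcp_rot"][0,0])),s["joints"][5])
cv2.imwrite("pics/rect12.png",rectify("w12",.0125,.36,-.11,560,500))
for x in env.place_of("wrist","lever")[:2]:
        u,v=x["centre"][0]*512,x["centre"][1]*384
        print(round(x["confidence"],2),(round(u),round(v)),atz("w12",u,v,.095))
E
```

```text
23.7 [ 0.4943 -0.0542  0.1471] [-0.372  -0.9282  0.    ] [-0.4319  0.09    0.0569] 0.0425292619990112
-111.68791070638811 1.6712148157632116
0.68 (265, 221) [ 0.4952 -0.0535  0.095 ]
```

View pics/w12.png

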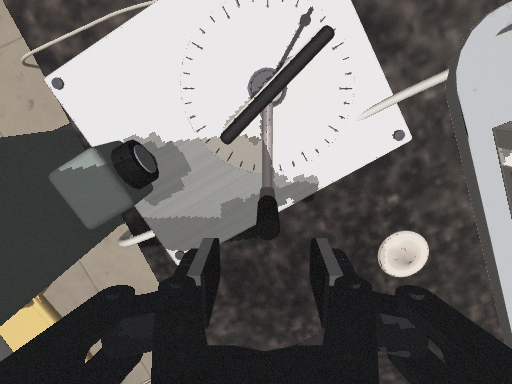

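View pics/rect12.png

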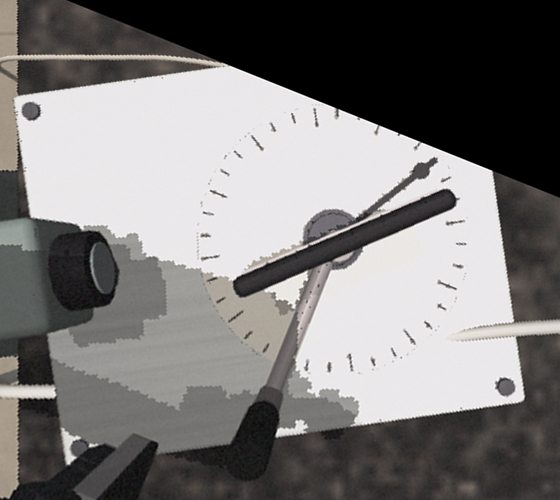

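Call:
move_arm --targets '[[[0, 0.03, 0.0005], [0, 0, 0], 0.5], [[0, 0.029, 0], [0, 0, 0], 0.5], [[0, 0, 0], [0, 0, 0], 0.5], [[0, 0, 0], [0, 0, 0], 1], [[0, 0, 0], [0, 0, 0], 1], [[0, 0, 0], [0, 0, 0], 1], [[0, 0, 0], [0, 0, 0], 1]]' --squeeze 40

```text
clock: 24.68
ee_pos: [0.4958, -0.0547, 0.0895]
tcp_rot: [[-0.373, 0.003, 0.928], [-0.928, -0.001, -0.373], [-0.0, -1.0, 0.003]]
contact_force: [1.3, 0.1, 7.1]
width: 0.0126
```

Call:
move_arm --targets '[[[-0.0002, 0, 0.0055], [0, -4, 0], 1], [[-0.0002, 0, 0.0055], [0, -4, 0], 1], [[-0.0002, 0, 0.0055], [0, -4, 0], 1], [[-0.0002, 0, 0.0055], [0, -4, 0], 1], [[-0.0002, 0, 0.0055], [0, -4, 0], 1], [[-0.0002, 0, 0.0055], [0, -4, 0], 1], [[-0.0002, 0, 0.0055], [0, -4, 0], 1], [[-0.0002, 0, 0.0055], [0, -4, 0], 1], [[0, 0, 0], [0, 0, 0], 1]]'

```text
clock: 25.8
ee_pos: [0.5391, -0.0595, 0.0895]
tcp_rot: [[0.176, 0.002, 0.984], [-0.984, -0.002, 0.176], [0.002, -1.0, 0.002]]
contact_force: [0.1, -2.0, 7.7]
width: 0.0125
```

```bash
python3 - <<'E'
from rect import *
wrist("w13");load("w13")
s=env.state();print(np.degrees(np.arctan2(s["tcp_rot"][1,0],s["tcp_rot"][0,0])),s["joints"][5])
cv2.imwrite("pics/rect13.png",rectify("w13",.0125,.44,-.06,560,500,.00035))
E
```

```text
25.8 [ 0.5391 -0.0595  0.0895] [ 0.1758 -0.9844  0.0019] [ 0.087  -2.0074  7.6576] 0.01254432680414939
-79.9185548520638 1.1306256713169232
```

View pics/w13.png

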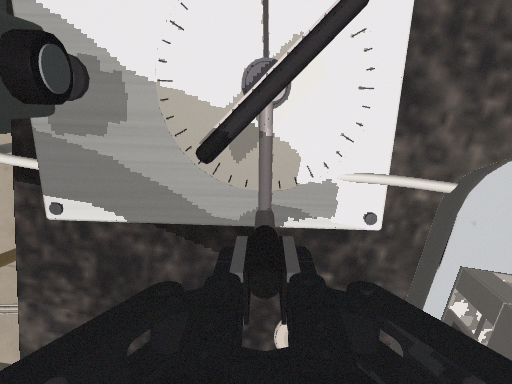

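View pics/rect13.png

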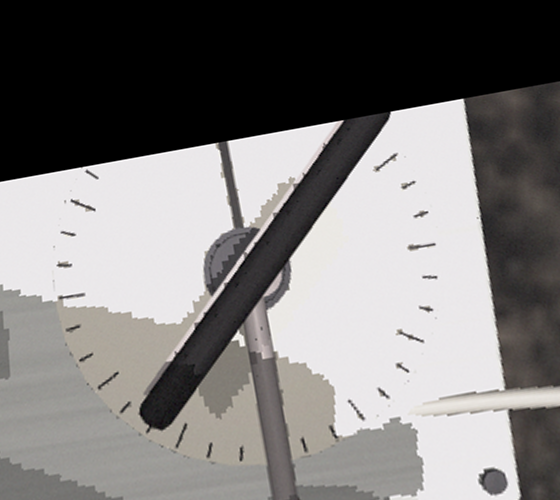

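Call:
move_arm --targets '[[[0, 0, 0.001], [0, -0.7, 0], 1], [[0, 0, 0], [0, 0, 0], 1], [[0, 0, 0], [0, 0, 0], 1]]'

```text
clock: 26.22
ee_pos: [0.5398, -0.0594, 0.0895]
tcp_rot: [[0.187, 0.002, 0.982], [-0.982, -0.002, 0.187], [0.002, -1.0, 0.002]]
contact_force: [-0.6, -3.1, 6.3]
width: 0.0128
```

```bash
python3 - <<'E'
from rect import *
wrist("w14");load("w14")
for nm in("w13","w14"):
  load(nm)
  for z in(.0125,.018):
    r=rectify(nm,z,.44,-.06,1120,1000,.000175);g=cv2.cvtColor(r,cv2.COLOR_BGR2GRAY).astype(float)
    pts=[]
    for v in range(310,425,3):
        row=255-g[v,400:520]; row=np.clip(row-110,0,None)
        # keep connected dark segment nearest expected col
        e=448+(v-290)*14/77
        c=np.arange(400,520);m=abs(c-e)<18
        if (row*m).sum()>0: pts.append((.44+((c*row*m).sum()/(row*m).sum())*.000175,-.06+.175-v*.000175))
    p=np.array(pts);f=cv2.fitLine(p.astype(np.float32),cv2.DIST_HUBER,0,.001,.001).ravel()
    a=np.degrees(np.arctan2(f[1],f[0]))%180
    # line x at y=.0203
    print(nm,z,len(p),"angle",a,"x at y=.0203",f[2]+(.0203-f[3])*f[0]/f[1])
    cv2.imwrite(f"pics/r_{nm}.png",r[260:720,200:760])
for P in((.5263,.0203),(.5258,.0203),(.5268,.0203)):
    print(P,np.degrees(np.arctan2(.2765-P[1],.4727-P[0])))
E
```

```text
26.225 [ 0.5398 -0.0594  0.0895] [ 0.1867 -0.9824  0.002 ] [-0.6326 -3.1317  6.3145] 0.012812075075355407
w13 0.0125 39 angle 101.0867 x at y=.0203 0.5265676
w13 0.018 39 angle 100.931274 x at y=.0203 0.52644336
w14 0.0125 39 angle 102.11467 x at y=.0203 0.52655333
w14 0.018 39 angle 102.18416 x at y=.0203 0.526548
(0.5263, 0.0203) 101.81650566564694
(0.5258, 0.0203) 101.70933440676747
(0.5268, 0.0203) 101.9235931119067
```

View pics/r_w14.png

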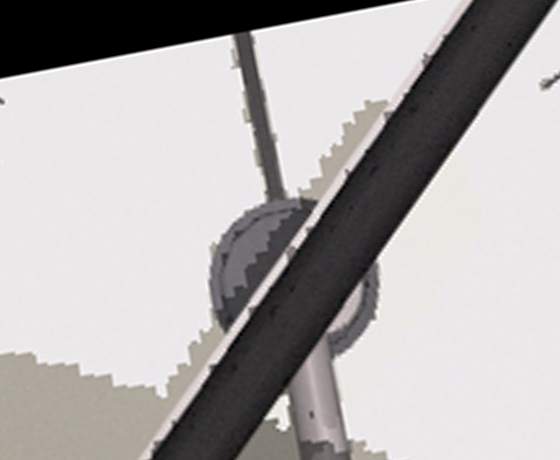

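```bash
python3 - <<'E'
from wr import *
d=env.get_image("scene")["color"][:,:,::-1];cv2.imwrite("pics/fin.png",d[90:350,130:400].repeat(2,0).repeat(2,1))
E
```

```text
(no output)
```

View pics/fin.png

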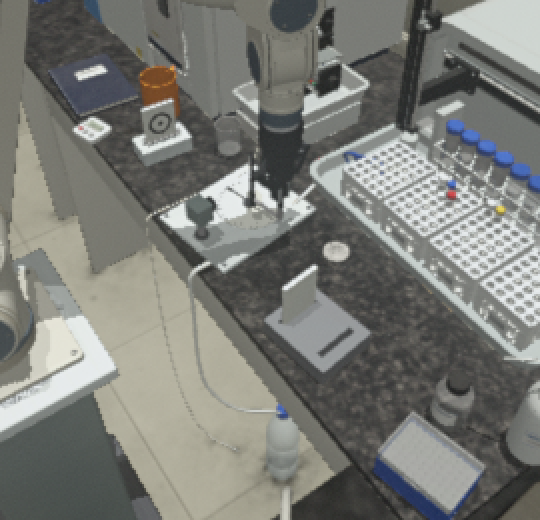

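The final picture shows the ring plate upright in the holder at (160,122) and the plain plate still in the rack at (300,295). The gripper is on the lever at (278,200) and the bystanders are where they were.

```bash
python3 - <<'E'
from station import env
print(env.job_done(),env.state()["clock"])
E
```

```text
the job is handed in; nothing more can be done
the job is handed in; nothing more can be done
```

I moved the ring plate from the rack into the holder, pushed it home and let go of it. I then gripped the mirror's lever pin, swung the mirror to the sighting angle and handed the job in at about 26 s, still gripping the pin.

- **Plate seated:** Closed fingertips pressed on the plate's top edge at 119 mm above the bench with about 14 N. That is the height for a plate fully home.
- **Mirror angle:** The pointer measured about 102.1° in the last wrist picture. The direction from pivot to ring works out at 101.8°, give or take about 0.4°.
- **Forces:** The readings I saw peaked at about 30 N, while pushing the plate home.
- **Rest of the bench:** The final picture shows the plain plate in the rack and the bystanders apparently unmoved.

**Check that disagreed:** During the first swing, a coarse pointer reading from the scene camera came out about 2–4° lower than the arm's own position implied. I swung the lever back to rest and gripped it again, turned half round so the wrist camera could see the pointer. That closer view agreed with the arm's position, and I made the last 0.7° adjustment from it.

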